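# Hang the loaded tube carrier level on the dip bath's lift arm

## Task

Get the tube carrier ready for dipping: first swing the bath's lift arm round to its stop so that it points straight out over the tank, then hang the carrier on the arm's peg by whichever hole in its rail makes it hang level, and leave it hanging still with its block and racks in their bays. Keep the carrier upright all the while (it carries glass tubes) and do not disturb the other things on the bench.

Things in the scene. Friction and masses are not known exactly. Their poses are not given: they have to be found in the camera images.
- bath: dip bath, fixed to the bench: open steel tank 170 x 250 mm (x, y), rim 75 mm high, with a white control housing 130 mm high behind it (from x = +85 to +185 mm) and a steel mast on the housing at x = +140, y = 0. Origin under the centre of the tank; the robot side is -x. Mast and arm boss end 290 mm above the bench.
- lift_arm (a joint): hinge of the lift arm about the upright mast, in rad: 0 = at its stop, pointing straight out (bath -x) over the middle of the tank; positive = parked, turned towards the bath's +y side (up to 1.5). Friction holds it where it is left; turning it takes about 0.5 N m (5 to 7 N on the bar).
- mast_pivot (a point): point on the mast axis at the height of the arm's centre line (260 mm above the bench), 140 mm behind the tank's centre; axes as the bath's
- lift_bar (a point): middle of the arm's square aluminium bar (16 x 16 mm, from 22 to 120 mm from the mast axis), a good place to take hold of it from above; 75 mm from the mast axis. Its own -x points along the arm to the peg's tip, z up.
- peg (a point): middle of the peg at the arm's free end, on its centre line, 140 mm from the mast axis and 260 mm above the bench: a level steel pin 10 mm in diameter and 30 mm long, between a stop collar of 26 mm diameter (15 mm towards the mast) and a retaining flange of 15 mm diameter and 6 mm thickness at the free tip (15 to 21 mm beyond). Its own -x points to the free tip, z up. When the arm is out the peg is above the middle of the tank.
- carrier: loose sheet-steel tube carrier standing on the bench, 190 mm long (its y), 54 mm wide (x), 202 mm high, 0.22 kg by itself, symmetric end for end and front to back. Origin under its centre, z up. A tray with three bays in a row (centres at y = -60, 0, +60 mm, floor 3 mm up, sides 18 mm high), flat straps at both ends, and along the top an upright rail plate 4 mm thick (in the plane x = 0, from 132 to 186 mm up) with five holes, topped by a handle bar.
- carrier_handle (a point): middle of the carrier's handle bar, 194 mm above the carrier's underside; the bar is 12 mm wide (x), 16 mm high, 190 mm long (y) and can be gripped anywhere along it
- hole1 (a point): centre of a round hole 22 mm in diameter through the carrier's rail (axis along the carrier's x), at carrier y = -64 mm, 150 mm above its underside, 44 mm below the middle of the handle bar
- hole2 (a point): centre of a round hole 22 mm in diameter through the carrier's rail (axis along the carrier's x), at carrier y = -32 mm, 150 mm above its underside, 44 mm below the middle of the handle bar
- hole3 (a point): centre of a round hole 22 mm in diameter through the carrier's rail (axis along the carrier's x), at carrier y = 0 mm, 150 mm above its underside, 44 mm below the middle of the handle bar
- hole4 (a point): centre of a round hole 22 mm in diameter through the carrier's rail (axis along the carrier's x), at carrier y = 32 mm, 150 mm above its underside, 44 mm below the middle of the handle bar
- hole5 (a point): centre of a round hole 22 mm in diameter through the carrier's rail (axis along the carrier's x), at carrier y = 64 mm, 150 mm above its underside, 44 mm below the middle of the handle bar
- tube_block: solid drilled aluminium tube block 45 x 54 x 60 mm with four glass tubes standing 39 mm above it, about 0.42 kg, standing loose in one of the carrier's bays (2 mm of play). Origin under its centre.
- open_rack1: openwork white plastic rack 45 x 54 x 60 mm, empty, about 0.04 kg, standing loose in another bay. Origin under its centre.
- open_rack2: the same as open_rack1, in the remaining bay
- jar: bystander: small capped jar, 40 mm in diameter, 65 mm high, between bath and carrier
- tube_rack: bystander: long red tube rack 90 x 235 mm, 98 mm high with its tubes
- beaker: bystander: glass beaker 68 mm in diameter, 90 mm high
- amber_bottle: bystander: amber bottle 68 mm in diameter, 150 mm high
- clear_bottle: bystander: clear screw-top jar 72 mm in diameter, 130 mm high
- dishes: bystander: stack of culture dishes 82 mm in diameter, 30 mm high
Not all that is in view belongs to the job. Leave any orange look-alike of the open_rack1 alone.

How it is judged:
By the outcome, as a careful person would: the job done as asked, in the order asked, and still so for the second after the job is handed in, with the robot touching nothing.
It also fails if it takes over 69 s, if anything falls off the work surface, if the arm or the gripper's body presses on something with over 40 N, if the wrist force passes 120 N, or if a joint passes its speed limit or range.

## Robot

A 7-joint arm with a two-finger parallel gripper is mounted at the origin on the work surface. World frame = base frame: x ahead of the robot, y to its left, z up, the work surface at z = 0. Lengths are in mm, angles in rad, forces in N, time in s.
With the tool pointing down it reaches from about 400 to 875 mm from the base axis. Payload 4.4 kg.
Tool frame: the origin (TCP) lies at the very end of the fingers, on their centre line; the grasp point (between the pads) lies 19 mm behind it; z points along the fingers, y is the direction in which the jaws open and shut (so a half turn about z gives the same grasp; the last joint's range is limited). The gripper opens to 85 mm and grips with 20 to 120 N. Pads are 22 mm wide; open, the fingers measure 114 mm over their backs; the gripper's body (76 mm by 85 mm) begins 54 mm behind the grasp point. The pads swing forward as they close: fully open they stand 13 mm farther back than shut.
Start: joints at [1.112, 0.628, 0.038, 1.517, -0.027, 0.996, -0.02], TCP at [248.833, -600.5, 231.313] pointing down, gripper open.
Joint ranges: [-3.06, 3.06], [-0.37, 2.12], [-1.25, 1.32], [0.18, 2.47], [-1.1, 4.24], [0.23, 1.98], [-2.94, 2.94]. Speed limits (rad/s): [2.57, 2.57, 3.14, 3.14, 3.14, 3.14, 3.14].

## Interface

Orientations are given as [roll, pitch, yaw] about the fixed x, y, z axes, in that order (R = Rz(yaw) Ry(pitch) Rx(roll)).
In Python, from cell import ctrl gives the robot as it stands. The module is installed in compiled form; this text tells all that it offers.
- The arm moves only by the shell command python3 -m jog 'ROWS'. ROWS is text: rows parted by semicolons, each of 7 numbers parted by spaces: the shift along the tool's x, y, z in mm, then the turn, a rotation vector about the tool's x, y, z in degrees, then the opening, from -1 (shut) to 1 (fully open). In form: x y z wx wy wz claw; .... A call has 1 to 8 rows; each row is the pose to reach, as a shift and turn from the pose commanded when the call began, along the tool's axes at that moment; what a row does not reach only later rows make up. A row lasts 1/8 s, in which the tool goes at most 62.5 mm and 10.7 degrees, less where a joint would pass 70% of its speed; a pose out of reach is approached as far as the arm can. A call with a gripper value outside its range is refused whole. The fingers move at their own pace and stop on an object; the grip force is fixed at half the most. Time passes only in rows, so rows that repeat a pose let the fingers close. It gives the time, the measured TCP pose, the force and the opening at its end, in the units of the state.
- ctrl.read_state(): the state, without advancing time (a new reading comes with each control period).
- ctrl.get_image(name): name is "scene" or "top"; returns a dict with "image" (384x512x3 uint8, red, green, blue), "z_map" (384x512 float32, mm along the optical axis (not along the pixel's ray), 0 where there is no reading), "vertical_fov" (degrees; the focal length in pixels is half the picture's height over the tangent of half this angle, whatever the lens; pixels are square), "cx", "cy" (the principal point, pixels), "extrinsics" (4x4, takes a point from world to camera coordinates). Camera axes: x right, y down, z forward; pixel columns grow to the right and rows downward; lengths in mm; the calibration is good to about 2 mm. A picture is of the moment at which its call begins.
- ctrl.finish_job(): hands the job in, once; it reports no verdict.
The state is a dict: "clock": time; "qpos": joint angles; "qd": joint speeds; "tau": joint torques, N m; "eef_pos": TCP position; "tool_rot": TCP orientation; "force": force on the tool from outside, world axes, zero at the start; "torque": the same for the moment, N m; "width": finger opening in mm.
Only numpy, scipy, OpenCV 4.12 (cv2) and the standard library are available. Lean on these libraries where they do the work, as an engineer would, in place of code of your own. Each camera call takes 0.05 s, during which the arm holds its last target.

## Working session

There is one attempt and no reset: what is moved stays moved. The work goes in short steps, Python scripts to look and compute and a shell command to move; the robot and the scene stay as the last step left them, time stands still between calls to the robot, and variables do not carry over. Pictures are saved under pics/ and viewed, and the job is handed in when it is done.

```bash
mkdir -p pics; cat > h.py <<'E'
import numpy as np,cv2
from cell import ctrl
def grab(n,tag):
    d=ctrl.get_image(n); cv2.imwrite(f'pics/{n}_{tag}.png',d['image'][:,:,::-1]); np.savez(f'pics/{n}_{tag}.npz',**d); return d
def load(n,tag):
    d=np.load(f'pics/{n}_{tag}.npz'); return {k:d[k] for k in d}
def cloud(d):
    z=d['z_map'].astype(float); H,W=z.shape; f=H/2/np.tan(np.radians(float(d['vertical_fov']))/2)
    v,u=np.mgrid[:H,:W]; p=np.stack([(u-float(d['cx']))*z/f,(v-float(d['cy']))*z/f,z],-1)
    E=d['extrinsics']; w=(p-E[:3,3])@E[:3,:3]; w[z==0]=np.nan; return w
def proj(d,P):
    E=d['extrinsics'];f=384/2/np.tan(np.radians(float(d['vertical_fov']))/2)
    c=np.atleast_2d(P)@E[:3,:3].T+E[:3,3]; return np.c_[c[:,0]/c[:,2]*f+float(d['cx']),c[:,1]/c[:,2]*f+float(d['cy'])]
E
python3 - <<'E'
from h import *
print(ctrl.read_state())
for n in('scene','top'):
    d=grab(n,'0'); print(n,d['vertical_fov'],d['cx'],d['cy'],d['extrinsics'].round(3).tolist())
E
```

```text
{'clock': 0.0, 'qpos': array([ 1.11220177,  0.62933227,  0.03845485,  1.51835696, -0.02701071,
        0.99631573, -0.01997629]), 'qd': array([ 3.52912702e-04,  4.40865523e-04, -6.41624589e-04, -4.90343042e-06,
       -1.33481473e-04, -1.82811568e-03, -4.23802621e-04]), 'tau': array([ 2.40361638e-03, -5.63408947e+01,  1.22671712e+00, -1.93441826e+01,
        1.08230207e-02,  1.04831380e-02,  1.08049582e-05]), 'eef_pos': array([ 248.58569515, -599.91222772,  230.40184264]), 'tool_rot': array([-3.13969880e+00,  2.27551459e-05,  3.92802278e-01]), 'force': array([-0.07907607, -0.02402643, -0.51996389]), 'torque': array([ 0.0249822 , -0.02249841, -0.01315343]), 'width': 85.4450628310704}
scene 53.36013790952721 250.37704364974095 191.95368612258656 [[0.315, 0.949, 0.005, -145.032], [0.616, -0.2, -0.762, -145.821], [-0.722, 0.243, -0.648, 1593.375], [0.0, 0.0, 0.0, 1.0]]
top 44.32863826409985 258.09330488101153 194.56703409940215 [[0.0, -1.0, 0.004, 11.255], [-0.991, -0.001, -0.132, 477.168], [0.132, -0.004, -0.991, 1391.93], [0.0, 0.0, 0.0, 1.0]]
```

View pics/scene_0.png

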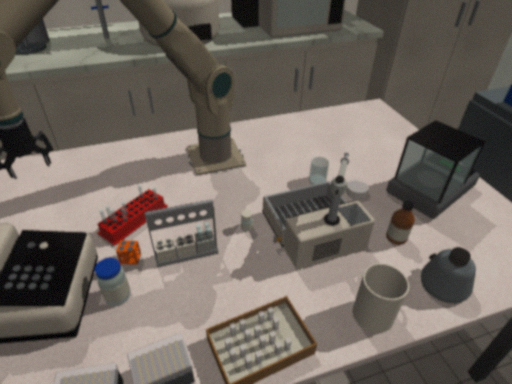

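View pics/top_0.png

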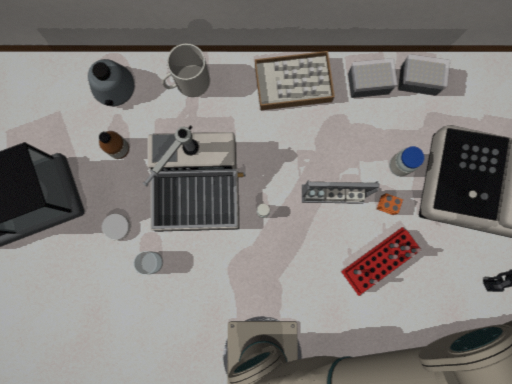

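The top view shows the bath at about (195,185), with its arm parked and pointing towards lower-left. The carrier is at about (340,192), the jar at (263,210), the red rack at (380,262) and the orange decoy at (390,204). Next I'll zoom in.

```bash
python3 - <<'E'
from h import *
s=load('scene','0')['image'];t=load('top','0')['image']
a=cv2.resize(s[190:275,135:225],None,fx=4.4,fy=4.4,interpolation=2);b=cv2.resize(t[170:215,290:410],None,fx=3.3,fy=3.3,interpolation=2)
c=cv2.resize(s[160:270,250:390],None,fx=2.8,fy=2.8,interpolation=2);e=cv2.resize(t[110:240,130:280],None,fx=2.6,fy=2.6,interpolation=2)
M=np.zeros((600,800,3),np.uint8)
def pl(i,x,y):
    i=i[:600-y,:800-x];M[y:y+i.shape[0],x:x+i.shape[1]]=i
pl(a,0,0);pl(b,400,0);pl(e,400,160);pl(c,0,380)
cv2.imwrite('pics/z0.png',M[:,:,::-1])
d=load('top','0');w=cloud(d)
np.set_printoptions(suppress=True,precision=0)
# high points
for nm,(u0,u1,v0,v1),zl,zh in [('carrier',(290,390,170,215),165,215),('barmast',(130,220,110,200),235,300),('jar',(250,280,195,225),45,80),('rim',(140,250,165,240),60,90),('housing',(140,245,125,175),115,140)]:
    p=w[v0:v1,u0:u1].reshape(-1,3); p=p[(p[:,2]>zl)&(p[:,2]<zh)]
    r=cv2.minAreaRect(p[:,:2].astype(np.float32)); print(nm,len(p),p.mean(0),p.min(0),p.max(0),r)
E
```

```text
carrier 381 [ 483. -217.  198.] [ 469. -313.  167.] [ 496. -123.  208.] ((483.078125, -217.64410400390625), (190.0262451171875, 25.129533767700195), 89.12116241455078)
barmast 632 [559. 232. 269.] [470. 183. 244.] [629. 304. 292.] ((549.6647338867188, 242.9497528076172), (40.723114013671875, 192.69790649414062), 51.64051818847656)
jar 121 [429.  -4.  63.] [412. -21.  53.] [448.  12.  72.] ((430.1882019042969, -4.436223983764648), (32.415565490722656, 35.54805374145508), 89.97960662841797)
rim 1032 [454. 194.  72.] [371.  70.  60.] [559. 328.  89.] ((463.7674865722656, 199.1460723876953), (182.3423309326172, 254.6593475341797), 1.7774443626403809)
housing 2562 [591. 194. 129.] [538.  77. 115.] [648. 328. 140.] ((593.09619140625, 202.69219970703125), (105.83354949951172, 248.864501953125), 1.919130802154541)
```

View pics/z0.png

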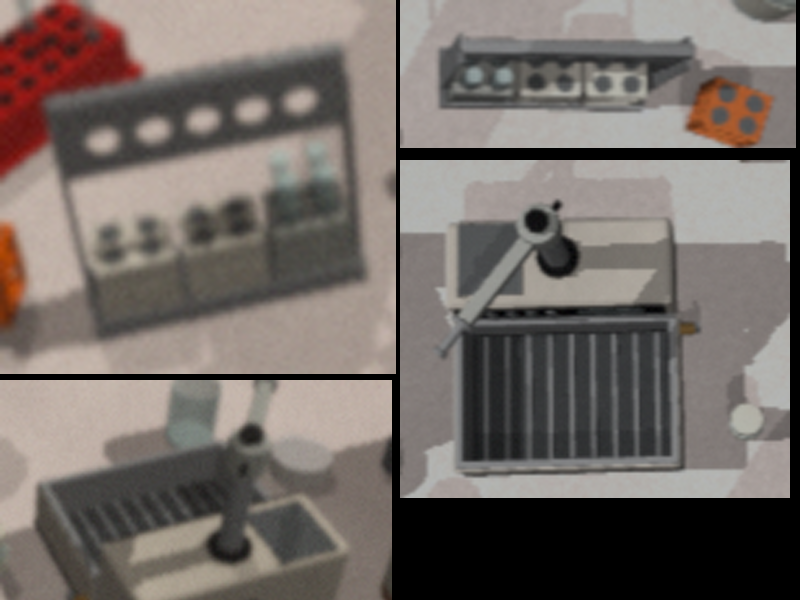

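The tube block is in the carrier's +y bay, at right in the scene view. The centre of mass is then 0.42·60−0.04·60 over 0.72 kg, about +32 mm, so the hole I need is the one 32 mm towards the block. Next I'll refine the poses.

```bash
cat > fit.py <<'E'
from h import *
np.set_printoptions(suppress=True,precision=1)
def line(p):
    c=np.median(p,0); 
    for _ in range(4):
        vx,vy,x0,y0=cv2.fitLine(p.astype(np.float32),cv2.DIST_HUBER,0,.01,.01).ravel()
        r=abs((p[:,0]-x0)*vy-(p[:,1]-y0)*vx); p=p[r<max(2*np.median(r),2)]
    return np.array([x0,y0]),np.degrees(np.arctan2(vy,vx)),p
if __name__=='__main__':
  for n in('top','scene'):
    w=cloud(load(n,'0')); P=w.reshape(-1,3); P=P[~np.isnan(P[:,0])]
    def box(x0,x1,y0,y1,z0,z1):
        m=(P[:,0]>x0)&(P[:,0]<x1)&(P[:,1]>y0)&(P[:,1]<y1)&(P[:,2]>z0)&(P[:,2]<z1); return P[m]
    t=box(200,460,-330,330,-10,10); print(n,'table z',np.median(t[:,2]))
    h=box(450,520,-340,-100,196,210); print('handle',len(h),line(h[:,:2])[:2],h.min(0),h.max(0),np.median(h,0))
    b=box(590,660,160,240,283,300); print('mast top',len(b),np.median(b,0),cv2.minEnclosingCircle(b[:,:2].astype(np.float32)) if len(b) else 0)
    a=box(460,590,180,330,262,276); c,an,q=line(a[:,:2]); print('bar',len(a),c,an,q.min(0),q.max(0),np.median(a[:,2]))
    a=box(440,590,180,330,240,276); k=np.argmax(a@np.array([-1,1,0])); print('tip',a[k])
    for nm,(x0,x1,y0,y1) in {'near':(365,390,90,310),'left':(390,520,310,335),'right':(390,520,60,85),'far':(535,560,90,200)}.items():
        r=box(x0,x1,y0,y1,68,82); 
        if len(r)>10: print(nm,len(r),*line(r[:,:2])[:2],r.min(0)[:2],r.max(0)[:2])
    j=box(400,460,-30,30,58,75); print('jar',len(j),np.median(j,0))
E
python3 fit.py
```

```text
top table z -1.3014248459480664
handle 294 (array([ 483.1, -217.1], dtype=float32), np.float32(88.759415)) [ 475.7 -311.6  196. ] [ 489.2 -123.5  207.8] [ 483.3 -217.8  200.4]
mast top 59 [599.6 203.6 287.4] ((600.832275390625, 203.95523071289062), 11.613899230957031)
bar 326 [535.1 251. ] -38.43149 [470.4 205.4] [589.7 302.9] 266.60636850458104
tip [470.4 298.1 264.1]
near 262 [379.3 198.9] -88.279396 [370.8  90.1] [385.5 308.7]
left 163 [453.8 318.7] 1.8527383 [390.9 314.4] [517.7 327. ]
right 142 [455.2  78.1] 2.0605295 [391.  70.] [517.8  82.6]
far 104 [542.9 144.7] -87.55915 [537.6  91.5] [548.4 197.8]
jar 116 [429.5  -3.   63.4]
scene table z 3.04488539052534
handle 322 (array([ 485.7, -217.7], dtype=float32), np.float32(88.611824)) [ 472.9 -311.   196. ] [ 491.2 -123.5  209.5] [ 484.5 -219.5  202.9]
mast top 52 [603.2 201.8 290.7] ((600.5568237304688, 205.0676727294922), 12.07916259765625)
bar 135 [522.1 262.3] -36.690887 [469.8 224.8] [573.  302.2] 270.24573308311267
tip [471.1 302.2 268.1]
near 222 [380.6 193.5] -88.61892 [366.7  90.1] [387.3 309.9]
left 24 [469.9 319.9] 2.925705 [392.8 315.8] [489.1 328. ]
right 132 [457.5  75.9] 1.5910665 [390.1  71. ] [519.3  84.8]
jar 89 [432.2  -3.6  67.2]
```

```bash
cat > go.py <<'E'
import sys,numpy as np
from cell import ctrl
from scipy.spatial.transform import Rotation as R
# args: x,y,z,yaw_deg targets (tool down) -> shift/turn in tool axes
s=ctrl.read_state(); p=s['eef_pos'];R0=R.from_euler('xyz',s['tool_rot'])
print('t',round(s['clock'],2),'p',p.round(1),'rot',np.degrees(s['tool_rot']).round(2),'F',s['force'].round(1),'M',s['torque'].round(2),'w',round(s['width'],1),'q',s['qpos'].round(2))
for a in sys.argv[1:]:
    x,y,z,yaw=map(float,a.split(','))
    print(a,'->',R0.inv().apply(np.array([x,y,z])-p).round(1),np.degrees((R0.inv()*R.from_euler('xyz',[180,0,yaw],degrees=True)).as_rotvec()).round(2))
E
python3 go.py 300,-550,400,50 500,-200,430,105
```

```text
t 0.1 p [ 248.6 -600.   230.5] rot [-179.9     0.     22.51] F [ 0.3 -0.3  0.5] M [ 0.02  0.01 -0.02] w 85.4 q [ 1.11  0.63  0.04  1.52 -0.03  1.   -0.02]
300,-550,400,50 -> [  66.6  -26.8 -169.5] [-1.000e-01 -2.000e-02 -2.749e+01]
500,-200,430,105 -> [ 385.3 -273.6 -199.1] [-8.000e-02 -7.000e-02 -8.249e+01]
```

```bash
python3 -m jog '20 -10 -60 0 0 -10 1; 40 -20 -120 0 0 -20 1; 66 -27 -169 0 0 -28 1; 110 -65 -180 0 0 -38 1; 160 -105 -195 0 0 -48 1; 210 -145 -200 0 0 -58 1; 260 -180 -200 0 0 -68 1; 305 -215 -200 0 0 -78 0.5'; python3 go.py 500,0,430,110 541,248.6,430,143.3
```

```text
clock: 1.1
eef_pos: [449.0, -283.2, 431.3]
tool_rot: [3.142, 0.0, 1.76]
force: [1.0, -0.3, -0.7]
width: 69.8
t 1.1 p [ 449.  -283.2  431.3] rot [1.8000e+02 1.0000e-02 1.0084e+02] F [ 1.  -0.3 -0.7] M [-0.03 -0.02 -0.05] w 69.8 q [ 0.78  0.31 -0.38  1.52  0.11  1.34  0.58]
500,0,430,110 -> [268.5 103.3   1.2] [ 0.    0.01 -9.16]
541,248.6,430,143.3 -> [505.  190.4   1.2] [ 0.000e+00  1.000e-02 -4.246e+01]
```

```bash
python3 -m jog '55 20 0 0 0 -5 0.2; 110 42 0 0 0 -10 0.06; 165 63 0 0 0 -15 0.06; 220 84 0 0 0 -20 0.06; 275 105 0 0 0 -25 0.06; 330 126 0 0 0 -30 0.06; 385 146 0 0 0 -35 0.06; 435 165 0 0 0 -40 0.06'; python3 go.py 541,248.6,330,143.3 541,248.6,240,143.3
```

```text
clock: 2.1
eef_pos: [531.2, 174.5, 431.0]
tool_rot: [-3.141, -0.0, 2.455]
force: [0.9, -0.3, 0.8]
width: 45.2
t 2.1 p [531.2 174.5 431. ] rot [-1.7998e+02 -1.0000e-02  1.4068e+02] F [ 0.9 -0.3  0.8] M [ 0.03 -0.1  -0.04] w 45.2 q [ 0.08  0.4  -0.69  1.44  0.25  1.4   0.27]
541,248.6,330,143.3 -> [ 39.3  63.6 101. ] [-0.02 -0.01 -2.62]
541,248.6,240,143.3 -> [ 39.3  63.6 191. ] [-0.02 -0.01 -2.62]
```

```bash
python3 -m jog '20 32 0 0 0 -1 0.06; 39.3 63.6 25 0 0 -2.6 0.06; 39.3 63.6 60 0 0 -2.6 0.06; 39.3 63.6 95 0 0 -2.6 0.06; 39.3 63.6 101 0 0 -2.6 0.06'; python3 go.py 541,248.6,240,143.3; python3 - <<'E'
from h import *
a=grab('scene','1')['image'];b=grab('top','1')['image']
cv2.imwrite('pics/z1.png',np.hstack([cv2.resize(a[110:260,250:400],(400,400)),cv2.resize(b[90:240,120:270],(400,400))])[:,:,::-1])
E
```

```text
clock: 2.72
eef_pos: [540.2, 245.5, 327.8]
tool_rot: [-3.137, -0.002, 2.498]
force: [0.4, -0.2, -0.1]
width: 45.6
t 2.73 p [540.2 245.5 327.8] rot [-1.7971e+02 -1.2000e-01  1.4311e+02] F [ 0.4 -0.2 -0.1] M [-0.   -0.02  0.06] w 45.6 q [-0.06  0.53 -0.68  1.53  0.34  1.21  0.13]
541,248.6,240,143.3 -> [ 1.   3.4 87.7] [-0.29 -0.12 -0.19]
```

View pics/z1.png

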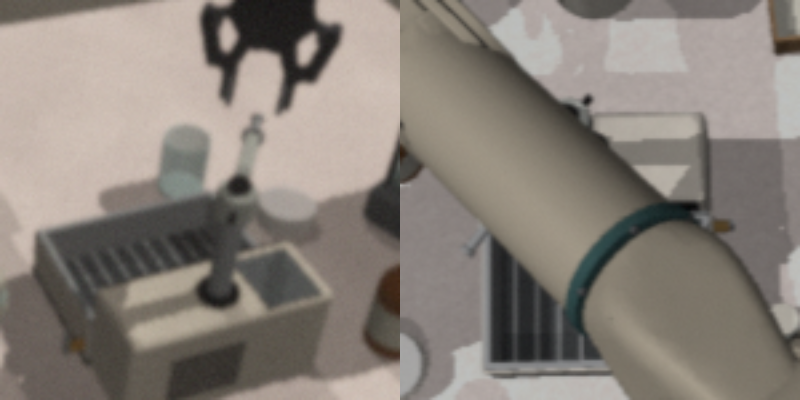

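The scene view shows the open fingers on either side of the bar and above it, so I'll lower them.

```bash
python3 -m jog '1 3 20 0 0 0 0.06; 1 3 45 0 0 0 0.06; 1 3 70 0 0 0 0.06; 1 3 87 0 0 0 0.06; 1 3 87 0 0 0 0.06'; python3 -m jog '0 0 0 0 0 0 -0.3; 0 0 0 0 0 0 -0.42; 0 0 0 0 0 0 -0.42'; python3 go.py 533.1,233,240,153 527.7,216.2,240,168 525.9,201.0,240,181.9; python3 - <<'E'
from h import *
a=grab('scene','2')['image']
cv2.imwrite('pics/z2.png',cv2.resize(a[110:260,250:400],(500,500),interpolation=2)[:,:,::-1])
E
```

```text
clock: 3.45
eef_pos: [542.4, 249.5, 243.2]
tool_rot: [-3.141, -0.0, 2.497]
force: [0.5, -0.0, 0.2]
width: 45.5
clock: 3.82
eef_pos: [542.7, 249.9, 244.0]
tool_rot: [3.141, 0.001, 2.498]
force: [-0.2, 0.7, 0.7]
width: 24.7
t 3.83 p [542.7 249.9 244. ] rot [1.7994e+02 4.0000e-02 1.4310e+02] F [-0.2  0.7  0.7] M [-0.01 -0.04  0.03] w 24.7 q [-0.08  0.61 -0.64  1.64  0.41  1.03  0.07]
533.1,233,240,153 -> [ -2.5 -19.3   4. ] [ 0.06  0.04 -9.9 ]
527.7,216.2,240,168 -> [ -8.3 -36.    4. ] [  0.05   0.05 -24.9 ]
525.9,201.0,240,181.9 -> [-16.  -49.2   4. ] [  0.05   0.05 -38.8 ]
```

View pics/z2.png

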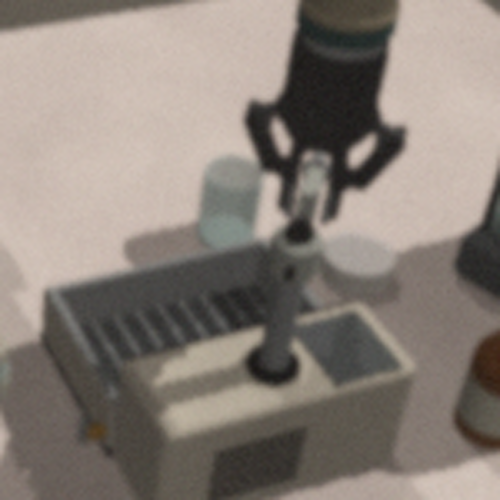

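```bash
python3 go.py 537.9,244.1,244,147.3 534.4,237.5,244,153 531.7,231.5,244,158 529.5,225.4,244,163 527.9,219.1,244,168 526.8,212.6,244,173 526.2,206,244,178
```

```text
t 3.88 p [542.6 249.9 243.8] rot [1.7996e+02 3.0000e-02 1.4310e+02] F [-0.1 -0.9  0. ] M [ 0.05  0.03 -0.01] w 24.7 q [-0.08  0.61 -0.64  1.64  0.41  1.03  0.07]
537.9,244.1,244,147.3 -> [ 0.3 -7.4 -0.2] [ 0.04  0.03 -4.2 ]
534.4,237.5,244,153 -> [ -0.9 -14.8  -0.2] [ 0.04  0.03 -9.9 ]
531.7,231.5,244,158 -> [ -2.3 -21.2  -0.2] [  0.04   0.03 -14.9 ]
529.5,225.4,244,163 -> [ -4.2 -27.4  -0.2] [  0.04   0.03 -19.9 ]
527.9,219.1,244,168 -> [ -6.7 -33.4  -0.2] [  0.04   0.04 -24.9 ]
526.8,212.6,244,173 -> [ -9.8 -39.3  -0.2] [  0.03   0.04 -29.9 ]
526.2,206,244,178 -> [-13.2 -44.9  -0.2] [ 3.00e-02  4.00e-02 -3.49e+01]
```

```bash
python3 -m jog '0 -4 0 0 0 -2 -0.42; 0 -7.5 0 0 0 -4 -0.42; -1 -15 0 0 0 -10 -0.42; -2 -21 0 0 0 -15 -0.42; -4 -27.5 0 0 0 -20 -0.42; -7 -33.5 0 0 0 -25 -0.42; -10 -39 0 0 0 -30 -0.42; -13 -45 0 0 0 -35 -0.42';python3 go.py 526.2,201,244,181.9
```

```text
clock: 4.88
eef_pos: [527.3, 209.4, 243.9]
tool_rot: [3.134, 0.004, 3.114]
force: [4.7, 8.7, -3.9]
width: 25.0
t 4.88 p [527.3 209.4 243.9] rot [179.56   0.23 178.41] F [ 4.7  8.7 -3.9] M [ 1.63 -1.03 -0.15] w 25.0 q [ 0.09  0.61 -0.83  1.73  0.51  1.03  0.63]
526.2,201,244,181.9 -> [ 0.8 -8.5 -0.2] [ 0.44  0.24 -3.49]
```

```bash
python3 -m jog '0 -5 0 0 0 -2 -0.42; 0.5 -9 0 0 0 -3.5 -0.42; 0.5 -9 0 0 0 -3.5 -0.42'; python3 go.py; python3 -m jog '0 -2 0 0 0 0 -0.42; 0 -2 0 0 0 0 -0.42';python3 -m jog '0 -2 0 0 0 0 -0.42; 0 -2 0 0 0 0 -0.42'
```

```text
clock: 5.25
eef_pos: [526.2, 199.3, 244.0]
tool_rot: [3.136, 0.004, -3.112]
force: [3.1, 4.5, -2.4]
width: 24.7
t 5.25 p [526.2 199.3 244. ] rot [ 179.69    0.2  -178.29] F [ 3.1  4.5 -2.4] M [ 1.08 -0.68 -0.05] w 24.7 q [ 0.12  0.6  -0.84  1.74  0.52  1.03  0.69]
clock: 5.5
eef_pos: [526.1, 198.1, 244.0]
tool_rot: [3.135, 0.004, -3.111]
force: [3.2, 7.1, -2.5]
width: 24.8
clock: 5.75
eef_pos: [526.1, 198.1, 244.0]
tool_rot: [3.132, 0.004, -3.11]
force: [4.2, 11.0, -5.9]
width: 25.0
```

```bash
python3 -m jog '0 -3 0 0 0 0 -0.42; 0 -3 0 0 0 0 -0.42'; python3 -m jog '0 6 0 0 0 0 -0.42; 0 9 0 0 0 0 0; 0 9 0 0 0 0 0; 0 9 -30 0 0 0 0;0 9 -90 0 0 0 0; 0 9 -140 0 0 0 0'; python3 go.py 430,100,384,130
```

```text
clock: 6.0
eef_pos: [526.1, 198.1, 244.0]
tool_rot: [3.127, 0.005, -3.108]
force: [4.9, 16.3, -9.8]
width: 24.8
clock: 6.75
eef_pos: [524.8, 198.3, 385.2]
tool_rot: [-3.141, 0.0, -3.114]
force: [0.4, 0.6, -0.7]
width: 42.7
t 6.75 p [524.8 198.3 385.2] rot [-1.7997e+02  2.0000e-02 -1.7842e+02] F [ 0.4  0.6 -0.7] M [ 0.03 -0.04  0.03] w 42.7 q [ 0.16  0.48 -0.91  1.52  0.39  1.33  0.81]
430,100,384,130 -> [ 97.4 -95.6   1.3] [-2.000e-02  3.000e-02  5.158e+01]
```

Under 16 N the bar no longer moved, so the arm is at its stop. Next I'll move over to the carrier.

```bash
python3 go.py 485,-20,385,110 485,-100,385,100 485,-185.5,350,88.7;  python3 -m jog '5 25 0 0 0 10 0.3; 10 60 0 0 0 20 0.3; 15 100 0 0 0 30 0.3; 20 140 0 0 0 40 0.3; 25 180 0 0 0 50 0.3; 30 220 0 0 0 60 0.3; 35 260 0 0 0 70 0.3; 35 300 0 0 0 80 0.3'; python3 go.py 485,-185.5,300,88.7
```

```text
t 6.75 p [524.8 198.3 385.2] rot [-1.7997e+02  2.0000e-02 -1.7842e+02] F [ 0.4  0.6 -0.7] M [ 0.03 -0.04  0.03] w 42.7 q [ 0.16  0.48 -0.91  1.52  0.39  1.33  0.81]
485,-20,385,110 -> [  45.8 -217.1    0.3] [-1.000e-02  3.000e-02  7.158e+01]
485,-100,385,100 -> [  48.  -297.     0.4] [-1.000e-02  3.000e-02  8.158e+01]
485,-185.5,350,88.7 -> [  50.4 -382.5   35.4] [-1.000e-02  3.000e-02  9.288e+01]
clock: 7.75
eef_pos: [481.4, 498.3, 383.3]
tool_rot: [-3.142, 0.001, 1.768]
force: [1.5, 1.2, 0.1]
width: 55.3
t 7.75 p [481.4 498.3 383.3] rot [-1.8000e+02  7.0000e-02  1.0127e+02] F [1.5 1.2 0.1] M [ 0.03 -0.07 -0.03] w 55.3 q [-0.59  0.64 -0.52  1.13  0.3   1.45 -0.86]
485,-185.5,300,88.7 -> [-671.2 -130.1   84.2] [ 0.    0.07 12.57]
```

I mistyped that sign (+y instead of −y). The move stayed high and touched nothing: the force reading is only about 1 N. I'll go back now.

```bash
python3 -m jog '-30 -5 0 0 0 0 0.3; -85 -15 0 0 0 2 0.3; -140 -27 0 0 0 4 0.3; -195 -38 0 0 0 6 0.3; -250 -48 0 0 0 8 0.3; -305 -59 0 0 0 10 0.3; -360 -70 0 0 0 12 0.3; -415 -80 0 0 0 12.5 0.3'; python3 go.py 485,-185.5,383,88.7; python3 - <<'E'
from h import *
a=grab('scene','3')['image'];b=grab('top','3')['image']
cv2.imwrite('pics/z3.png',np.hstack([a[:,:400],b[:,:400]])[:,:,::-1])
E
```

```text
clock: 8.75
eef_pos: [486.0, 72.6, 383.4]
tool_rot: [3.142, 0.001, 1.554]
force: [1.6, 0.1, -0.1]
width: 55.2
t 8.75 p [486.   72.6 383.4] rot [1.800e+02 4.000e-02 8.904e+01] F [ 1.6  0.1 -0.1] M [ 0.03 -0.06  0.04] w 55.2 q [ 0.14  0.27 -0.45  1.7   0.13  1.2  -0.36]
485,-185.5,383,88.7 -> [-258.1    3.3    0.6] [0.   0.04 0.34]
```

View pics/z3.png

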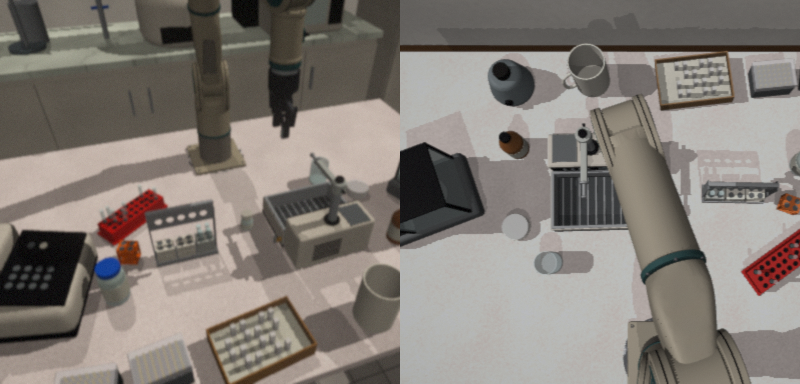

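The arm now points straight out over the tank, with the peg tip at about top (182,195), and nothing else has moved. Next I'll measure the peg and continue to the carrier.

```bash
python3 -m jog '-30 1 0 0 0 0 0.3; -85 2 0 0 0 0 0.3; -140 2 0 0 0 0 0.3; -195 3 0 0 0 0.3 0.3; -245 3.3 0 0 0 0.3 0.3; -258 3.3 30 0 0 0.3 0.3; -258 3.3 80 0 0 0.3 0.3; -258 3.3 100 0 0 0.3 0.3'; python3 go.py 485,-185.5,176,88.7; python3 - <<'E'
from h import *
from fit import line
np.set_printoptions(suppress=True,precision=1)
for n in('scene','top'):
    d=grab(n,'4');w=cloud(d);P=w.reshape(-1,3);P=P[~np.isnan(P[:,0])]
    def box(x0,x1,y0,y1,z0,z1):
        m=(P[:,0]>x0)&(P[:,0]<x1)&(P[:,1]>y0)&(P[:,1]<y1)&(P[:,2]>z0)&(P[:,2]<z1); return P[m]
    a=box(475,580,180,225,255,280); c,an,q=line(a[:,:2]); print(n,'bar',len(a),c,an,q.min(0),q.max(0),np.median(a[:,2]))
    a=box(425,475,170,225,245,280); print('peg',len(a),a.min(0),a.max(0))
    for x in range(430,480,4):
        s=a[(a[:,0]>=x)&(a[:,0]<x+4)]
        if len(s): print(x,len(s),s.min(0)[1:],s.max(0)[1:])
    b=box(590,660,160,240,283,300); print('mast',np.median(b,0))
E
```

```text
clock: 9.85
eef_pos: [483.8, -182.6, 280.7]
tool_rot: [-3.137, -0.001, 1.549]
force: [0.9, 0.5, -0.1]
width: 55.5
t 9.85 p [ 483.8 -182.6  280.7] rot [-1.7973e+02 -8.0000e-02  8.8770e+01] F [ 0.9  0.5 -0.1] M [-0.02 -0.05 -0.01] w 55.5 q [ 0.53  0.4  -0.31  1.81  0.14  0.96  0.13]
485,-185.5,176,88.7 -> [ -3.    1.8 104.7] [-0.27 -0.08  0.07]
scene bar 199 [525.4 195.1] 1.9584401 [477.  192.3] [572.7 198.3] 269.3965070382437
peg 29 [439.2 192.6 257.8] [472.2 211.7 273.1]
438 8 [193.8 260.5] [204.6 269.6]
442 6 [192.6 257.8] [205.7 267.5]
446 2 [200.4 265.5] [204.6 267.3]
450 4 [195.9 263.5] [202.7 267.7]
454 2 [196.4 263.5] [196.9 265.9]
458 3 [197.9 265.4] [202.2 267. ]
462 2 [195.8 265.2] [199.  267.9]
470 2 [197.9 269.7] [211.7 273.1]
mast [603.3 201.4 290.5]
top bar 294 [527.  200.4] 1.7798065 [475.2 189.7] [579.2 209.6] 265.96975075906323
peg 61 [439.5 191.2 256.6] [474.9 204.6 270. ]
438 7 [193.9 262.2] [204.2 270. ]
442 9 [191.2 260.7] [204.6 268.3]
446 4 [194.7 259.9] [202.  264.4]
450 8 [194.7 256.6] [201.9 266.4]
454 6 [194.  260.3] [202.2 265.6]
458 6 [194.6 259.1] [201.6 266. ]
462 8 [195.  259.4] [202.3 265.7]
466 4 [195.3 258.3] [202.5 268.2]
470 8 [194.6 260.2] [202.8 267.8]
474 1 [201.5 268.4] [201.5 268.4]
mast [600.  203.5 287.6]
```

```bash
python3 -m jog '-3 1.5 20 0 0 0 0.1; -3 1.5 45 0 0 0 0.1; -3 1.5 70 0 0 0 0.1; -3 1.5 90 0 0 0 0.1; -3 1.5 104 0 0 0 0.1;-3 1.5 104 0 0 0 0.1'; python3 go.py 485,-185.5,176,88.7;python3 - <<'E'
from h import *
a=grab('scene','5')['image'];b=grab('top','5')['image']
cv2.imwrite('pics/z5.png',np.hstack([cv2.resize(a[150:280,130:260],(400,400)),cv2.resize(b[130:260,270:400],(400,400))])[:,:,::-1])
E
```

```text
clock: 10.7
eef_pos: [487.2, -185.8, 179.2]
tool_rot: [-3.141, -0.0, 1.55]
force: [-0.9, -0.5, 0.1]
width: 47.0
t 10.7 p [ 487.2 -185.8  179.2] rot [-1.7996e+02 -1.0000e-02  8.8810e+01] F [-0.9 -0.5  0.1] M [-0.03  0.02 -0.03] w 47.0 q [ 0.5   0.53 -0.28  1.92  0.21  0.72  0.08]
485,-185.5,176,88.7 -> [ 0.2 -2.2  3.2] [-0.04 -0.01  0.11]
```

View pics/z5.png

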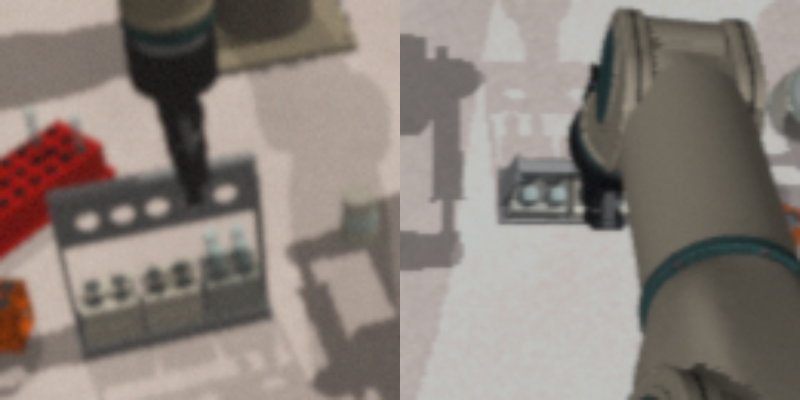

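The fingers straddle the handle over the hole nearest the block side (fourth from the left). I'll correct the offset by 2 mm and close the gripper.

```bash
python3 -m jog '0 -2.2 3 0 0 0 -0.2; 0 -2.2 3 0 0 0 -0.5; 0 -2.2 3 0 0 0 -0.6; 0 -2.2 3 0 0 0 -0.65; 0 -2.2 3 0 0 0 -0.7; 0 -2.2 3 0 0 0 -0.8; 0 -2.2 3 0 0 0 -1; 0 -2.2 3 0 0 0 -1'; python3 -m jog '0 0 0 0 0 0 -1; 0 0 0 0 0 0 -1; 0 0 -2 0 0 0 -1; 0 0 -5 0 0 0 -1; 0 0 -10 0 0 0 -1; 0 0 -10 0 0 0 -1'; python3 go.py
```

```text
clock: 11.8
eef_pos: [485.0, -185.8, 176.5]
tool_rot: [-3.142, 0.0, 1.55]
force: [-1.3, -0.0, 4.7]
width: 10.7
clock: 12.55
eef_pos: [485.4, -185.8, 186.6]
tool_rot: [3.141, 0.0, 1.55]
force: [0.6, 0.2, -6.9]
width: 11.2
t 12.55 p [ 485.4 -185.8  186.6] rot [1.7995e+02 1.0000e-02 8.8810e+01] F [ 0.6  0.2 -6.9] M [ 0.01 -0.07 -0.01] w 11.2 q [ 0.5   0.51 -0.28  1.92  0.2   0.73  0.08]
```

Lifted: 6.9 N with almost no moment, so the grip is over the centre of mass. I'll raise it gently.

```bash
python3 -m jog '0 0 -6 0 0 0 -1; 0 0 -20 0 0 0 -1; 0 0 -36 0 0 0 -1; 0 0 -54 0 0 0 -1; 0 0 -72 0 0 0 -1; 0 0 -90 0 0 0 -1; 0 0 -104 0 0 0 -1; 0 0 -110 0 0 0 -1'; python3 go.py 412,-80,296,91.9 412,60,296,91.9 412,198,296,91.9
```

```text
clock: 13.55
eef_pos: [485.5, -185.8, 297.6]
tool_rot: [3.14, 0.001, 1.55]
force: [-0.5, -0.1, -6.7]
width: 11.2
t 13.55 p [ 485.5 -185.8  297.6] rot [1.799e+02 3.000e-02 8.881e+01] F [-0.5 -0.1 -6.7] M [-0.01 -0.02 -0.04] w 11.2 q [ 0.54  0.38 -0.32  1.78  0.14  1.    0.15]
412,-80,296,91.9 -> [104.3 -75.7   1.4] [ 0.1   0.04 -3.09]
412,60,296,91.9 -> [244.2 -78.6   1.3] [ 0.1   0.04 -3.09]
412,198,296,91.9 -> [382.2 -81.5   1.2] [ 0.1   0.04 -3.09]
```

```bash
python3 -m jog '6 -4 0 0 0 0 -1; 18 -13 0 0 0 -0.5 -1; 33 -24 0 0 0 -1 -1; 50 -36 0 0 0 -1.5 -1; 68 -48 0 0 0 -2 -1; 86 -57 0 0 0 -2.5 -1; 100 -62 0 0 0 -3 -1; 107 -64 0 0 0 -3.1 -1'; python3 go.py 418,50,297.5,91.9 414,198,297.5,91.9
```

```text
clock: 14.55
eef_pos: [423.3, -76.2, 296.5]
tool_rot: [3.141, -0.0, 1.606]
force: [0.2, -0.9, -7.8]
width: 10.3
t 14.55 p [423.3 -76.2 296.5] rot [ 1.7997e+02 -1.0000e-02  9.1990e+01] F [ 0.2 -0.9 -7.8] M [-0.22 -0.05 -0.  ] w 10.3 q [ 0.42  0.25 -0.38  1.99  0.11  0.92  0.02]
418,50,297.5,91.9 -> [126.3  -1.   -1. ] [ 0.03 -0.01  0.09]
414,198,297.5,91.9 -> [ 2.744e+02  2.000e-01 -1.000e+00] [ 0.03 -0.01  0.09]
```

```bash
python3 -m jog '7 -0.3 0 0 0 0 -1; 22 -0.5 0 0 0 0 -1; 40 -1 0 0 0 0 -1; 60 -1.5 0 0 0 0 -1; 80 -2 0 0 0 0 -1; 100 -2.5 0 0 0 0 -1; 114 -3 0 0 0 0 -1; 120 -3 0 0 0 0 -1'; python3 go.py 414,198,297.5,91.9
```

```text
clock: 15.55
eef_pos: [416.4, 43.5, 296.3]
tool_rot: [3.141, -0.0, 1.605]
force: [0.2, -1.2, -7.0]
width: 10.7
t 15.55 p [416.4  43.5 296.3] rot [ 1.7999e+02 -2.0000e-02  9.1980e+01] F [ 0.2 -1.2 -7. ] M [-0.26 -0.03  0.02] w 10.7 q [ 0.19  0.23 -0.45  2.02  0.13  0.92 -0.29]
414,198,297.5,91.9 -> [154.5   2.9  -1.1] [ 0.01 -0.02  0.08]
```

```bash
python3 -m jog '8 0 0 0 0 0 -1; 24 0.5 0 0 0 0 -1; 46 1 0 0 0 0 -1; 70 1.5 0 0 0 0 -1; 94 2 0 0 0 0 -1; 118 2.5 0 0 0 0 -1; 142 3 0 0 0 0 -1; 152 3 0 0 0 0 -1'; python3 -m jog '0 0 0 0 0 0 -1;0 0 0 0 0 0 -1';python3 go.py 414,198,297.5,91.9;python3 - <<'E'
from h import *
a=grab('scene','6')['image'];b=grab('top','6')['image']
cv2.imwrite('pics/z6.png',np.hstack([cv2.resize(a[130:260,230:360],(400,400),interpolation=2),cv2.resize(b[120:250,130:260],(400,400),interpolation=2)])[:,:,::-1])
E
```

```text
clock: 16.55
eef_pos: [414.5, 195.9, 296.4]
tool_rot: [3.141, -0.001, 1.605]
force: [-0.2, -0.6, -7.0]
width: 11.1
clock: 16.8
eef_pos: [414.4, 192.9, 296.1]
tool_rot: [-3.141, 0.001, 1.602]
force: [0.1, 0.1, -6.8]
width: 10.9
t 16.8 p [414.4 192.9 296.1] rot [-1.7997e+02  8.0000e-02  9.1810e+01] F [ 0.1  0.1 -6.8] M [ 0.04 -0.03  0.01] w 10.9 q [-0.11  0.3  -0.51  1.93  0.18  0.95 -0.67]
414,198,297.5,91.9 -> [ 5.1 -0.2 -1.4] [-0.03  0.08 -0.09]
```

View pics/z6.png

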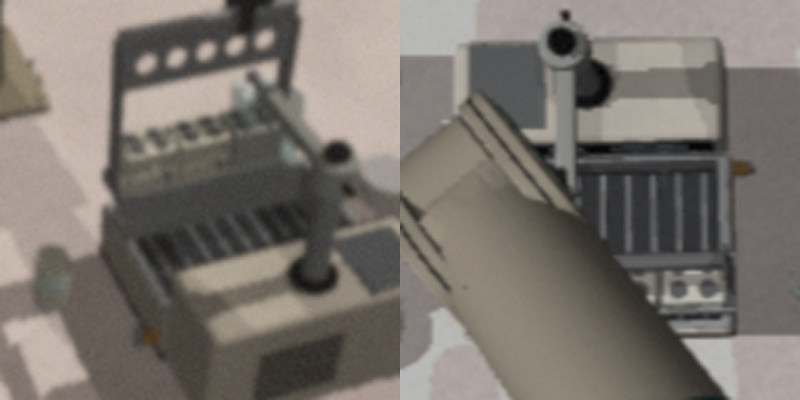

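```bash
cat > holes.py <<'E'
from h import *
from scipy.spatial.transform import Rotation as R
import sys
np.set_printoptions(suppress=True,precision=1)
def ray(d,u,v):
    E=d['extrinsics'];f=192/np.tan(np.radians(float(d['vertical_fov']))/2)
    r=E[:3,:3].T@np.array([(u-float(d['cx']))/f,(v-float(d['cy']))/f,1]); return -E[:3,:3].T@E[:3,3],r
def onplane(d,u,v,p0,n):
    c,r=ray(d,u,v); return c+r*((p0-c)@n)/(r@n)
def holes(tag,u0,u1,v0,v1,p0,yaw=1.9,thr=None):
    d=load('scene',tag); g=cv2.cvtColor(d['image'],cv2.COLOR_RGB2GRAY)[v0:v1,u0:u1]
    g=cv2.resize(g,None,fx=4,fy=4,interpolation=cv2.INTER_CUBIC)
    t,b=cv2.threshold(g,0,255,cv2.THRESH_OTSU)
    n,l,s,c=cv2.connectedComponentsWithStats(b)
    nn=np.array([np.cos(np.radians(yaw)),np.sin(np.radians(yaw)),0])
    for i in range(1,n):
        if 300<s[i,4]<1500 and s[i,0]>0 and s[i,1]>0:
            u,v=(c[i]+.5)/4-.5+[u0,v0]; print(s[i,4],(round(u,1),round(v,1)),onplane(d,u,v,p0,nn))
E
python3 - <<'E'
from holes import *
holes('6',265,330,130,162,np.array([414.4+1,192.9,260]))
# original check
print('before');holes('0',150,220,203,232,np.array([484.5,-217.4,150.]),-1.3)
d=load('scene','6');w=cloud(d)
P=w.reshape(-1,3);P=P[~np.isnan(P[:,0])]
def box(x0,x1,y0,y1,z0,z1):
    m=(P[:,0]>x0)&(P[:,0]<x1)&(P[:,1]>y0)&(P[:,1]<y1)&(P[:,2]>z0)&(P[:,2]<z1); return P[m]
h=box(400,430,50,280,240,320); print('rail',h.min(0),h.max(0),np.median(h,0))
from fit import line
print(line(h[:,:2])[:2]);hb=h[h[:,1]<150]; print(line(hb[:,1:])[:2])
a=box(430,475,170,225,245,280);print('peg',a.min(0),a.max(0))
M=cv2.resize(d['image'][125:180,262:345],(800,530),interpolation=2)
for q,c in (((440,198.2,260),(255,0,0)),((461,198.9,260),(0,255,0)),((415,198,260),(0,0,255))):
    u,v=proj(d,q)[0]; print(q,u,v); cv2.circle(M,(int((u+.5-262)*800/83),int((v+.5-125)*530/55)),4,c,1)
cv2.imwrite('pics/z7.png',M[:,:,::-1])
E
```

```text
432 (np.float64(315.5), np.float64(142.3)) [414.4 222.9 283.6]
421 (np.float64(306.0), np.float64(144.5)) [415.5 190.8 282.9]
444 (np.float64(296.5), np.float64(146.2)) [416.5 159.1 283.7]
458 (np.float64(286.9), np.float64(148.3)) [417.6 127.4 283.4]
471 (np.float64(277.1), np.float64(150.3)) [418.6  95.6 283.5]
before
508 (np.float64(202.8), np.float64(212.5)) [ 485.9 -153.7  164.4]
521 (np.float64(191.8), np.float64(214.7)) [ 485.2 -185.5  164.5]
525 (np.float64(180.6), np.float64(216.9)) [ 484.5 -217.5  164.7]
518 (np.float64(169.4), np.float64(219.2)) [ 483.8 -249.1  164.2]
505 (np.float64(158.0), np.float64(221.6)) [ 483.1 -281.2  164.1]
rail [400.5  65.5 240.4] [429.6 258.4 319.9] [414.7 153.9 286.4]
(array([414. , 160.5], dtype=float32), np.float32(-88.4671))
(array([102.2, 286.4], dtype=float32), np.float32(36.381542))
peg [439.8 193.3 255.5] [473.8 211.4 273.8]
(440, 198.2, 260) 310.9079601515774 154.69045936767978
(461, 198.9, 260) 314.1436609762355 158.48612945328333
(415, 198, 260) 307.35199766066245 150.26241710490712
```

View pics/z7.png

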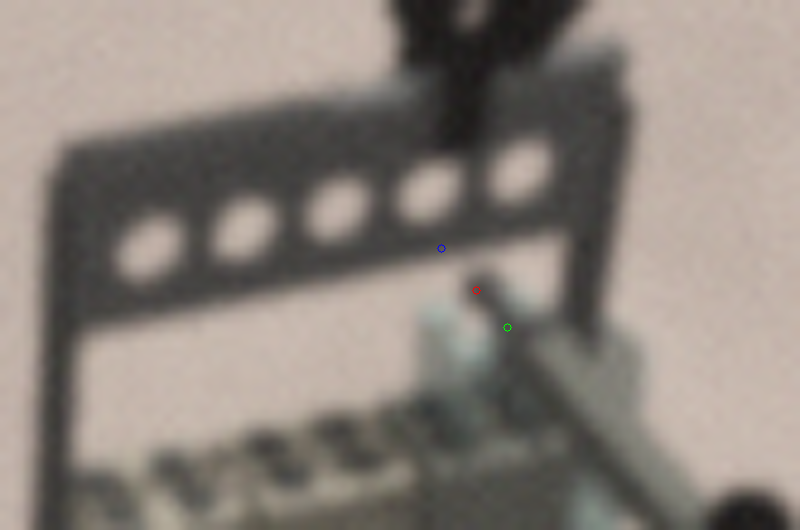

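The hole heights I got from the image are about 14 mm above the stated 150 mm. I need to settle that before inserting, so I'll check against the depth map.

```bash
python3 - <<'E'
from holes import *
d=load('scene','0');w=cloud(d)
n=np.array([np.cos(np.radians(-1.3)),np.sin(np.radians(-1.3)),0]);p0=np.array([484.5,-217.4,150.])
for u in (186,192):
  for v in range(198,236,1):
    print(u,v,d['image'][v,u],w[v,u],'plane z',onplane(d,u,v,p0,n)[2].round(0))
E
```

```text
186 198 [193 176 169] [ 223.  -167.8    4.1] plane z 230.0
186 199 [189 178 167] [ 226.9 -168.7    2.9] plane z 227.0
186 200 [190 176 167] [ 233.7 -169.9    4. ] plane z 223.0
186 201 [190 171 165] [ 239.6 -171.     4.6] plane z 220.0
186 202 [186 173 163] [ 242.  -171.8    1.9] plane z 216.0
186 203 [160 149 141] [ 252.3 -173.3    6.3] plane z 212.0
186 204 [134 126 121] [ 480.4 -197.1  204.6] plane z 209.0
186 205 [112 108 105] [ 481.8 -197.6  202.2] plane z 205.0
186 206 [98 95 92] [ 488.6 -198.7  204.7] plane z 201.0
186 207 [82 81 80] [ 488.  -199.   200.4] plane z 198.0
186 208 [72 71 68] [ 484.2 -199.   193.4] plane z 194.0
186 209 [71 70 66] [ 484.5 -199.4  189.9] plane z 190.0
186 210 [68 63 63] [ 483.4 -199.7  185.1] plane z 187.0
186 211 [66 66 63] [ 481.5 -199.9  179.7] plane z 183.0
186 212 [66 66 60] [ 484.5 -200.6  178.7] plane z 179.0
186 213 [67 66 65] [ 482.5 -200.8  173.1] plane z 175.0
186 214 [68 66 62] [ 482.5 -201.2  169.3] plane z 171.0
186 215 [67 67 63] [ 482.2 -201.6  165.2] plane z 168.0
186 216 [71 69 68] [ 485.9 -202.3  164.8] plane z 164.0
186 217 [68 
[... 2591 characters left out ...]
2 224 [183 167 157] [ 359.4 -174.2    2.9] plane z 128.0
192 225 [186 171 164] [ 366.3 -175.4    5.2] plane z 124.0
192 226 [189 173 166] [ 365.5 -175.7   -0.2] plane z 120.0
192 227 [186 169 161] [ 372.1 -176.9    1.8] plane z 116.0
192 228 [185 172 161] [ 377.4 -178.     2.5] plane z 111.0
192 229 [185 169 161] [ 382.4 -178.9    2.9] plane z 107.0
192 230 [187 172 163] [ 381.7 -179.3   -2.4] plane z 103.0
192 231 [183 168 158] [ 390.9 -180.8    2.3] plane z 99.0
192 232 [184 169 160] [ 396.8 -181.9    3.9] plane z 95.0
192 233 [179 164 154] [ 462.2 -189.4   67. ] plane z 91.0
192 234 [158 146 135] [ 464.6 -190.1   65.3] plane z 87.0
192 235 [136 127 118] [ 469.  -191.    65.6] plane z 82.0
```

The depth agrees with the image: seen through the rail, the holes are centred about 160 mm up, against a rail bottom of 132 mm and a handle top of 202 mm. So they are about 10 mm higher than stated. The fingertips would then pass close above the collar, so I'll check finger thickness.

```bash
python3 - <<'E'
from holes import *
d=load('scene','6');w=cloud(d)
P=w.reshape(-1,3);P=P[~np.isnan(P[:,0])]
a=P[(abs(P[:,1]-192)<22)&(P[:,0]>400)&(P[:,0]<475)&(P[:,2]>285)&(P[:,2]<370)]
for z in range(285,370,6):
    s=a[(a[:,2]>=z)&(a[:,2]<z+6)]
    if len(s): print(z,len(s),s.min(0)[:2],np.median(s,0)[:2],s.max(0)[:2])
# original standing: rail bottom/hole/handle z for all 5 holes using depth: hole vertical extents
d=load('scene','0');w=cloud(d)
n=np.array([np.cos(np.radians(-1.3)),np.sin(np.radians(-1.3)),0]);p0=np.array([484.5,-217.4,150.])
m=(w[:,:,2]<20)
for u,v in ((203,212),(192,215),(181,217),(169,219),(158,222)):
    col=[vv for vv in range(v-6,v+7) if m[vv,u]]
    print(u,col,[onplane(d,u,vv,p0,n)[2].round(0) for vv in (col[0]-.5,col[-1]+.5)] if col else '')
E
```

```text
285 14 [410.8 171.1] [413.5 183.6] [417.1 213.5]
291 10 [410.1 172.5] [413.4 178.8] [416.  211.2]
297 15 [411.3 170.8] [414.6 184. ] [425.5 212.5]
303 13 [413.  171.9] [420.4 185. ] [430.5 211. ]
309 20 [415.2 171.1] [424.4 186.3] [431.4 212. ]
315 25 [415.6 172.1] [424.  187.2] [434.1 212.9]
321 29 [402.7 170.5] [416.1 183.8] [432.7 212.3]
327 20 [402.1 180.8] [425.2 186.9] [432.8 198.9]
333 9 [400.8 181.6] [406.4 185.2] [431.9 186.8]
339 13 [401.6 179.4] [419.  182.5] [431.8 203.9]
345 27 [401.  180.1] [440.9 185.4] [449.5 205.3]
351 20 [405.  180.3] [447. 184.] [455.  206.5]
357 19 [400.3 179.7] [431.9 182.6] [460.4 207.2]
363 38 [400.6 174.8] [430.9 184.1] [461.8 203.2]
369 6 [405.9 182.6] [426.4 188. ] [452.8 194.6]
203 [210, 211, 212, 213, 214] [np.float64(176.0), np.float64(156.0)]
192 [212, 213, 214, 215, 216] [np.float64(176.0), np.float64(157.0)]
181 [215, 216, 217, 218] [np.float64(173.0), np.float64(158.0)]
169 [217, 218, 219, 220, 221] [np.float64(175.0), np.float64(156.0)]
158 [219, 220, 221, 222, 223] [np.float64(176.0), np.float64(157.0)]
```

The fingers reach ±17 mm from the rail. With the holes at 160 mm, the tips would end level with the collar top. I'll set the carrier back on its spot and grip it about 9 mm higher for clearance.

```bash
python3 -m jog '-8 0 0 0 0 0 -1; -26 0 0 0 0 0 -1; -50 0 0 0 0 0 -1; -76 0 0 0 0 0 -1; -102 0 0 0 0 0 -1; -128 0 0 0 0 0 -1; -148 0 0 0 0 0 -1; -156 0 0 0 0 0 -1'; python3 -m jog '-8 0 0 0 0 0 -1; -22 1 0 0 0 0 -1; -40 2 0 0 0 0 -1; -60 3 0 0 0 0 -1; -80 4 0 0 0 0 -1; -100 5 0 0 0 0 -1; -114 5 0 0 0 0 -1; -120 5 0 0 0 0 -1';python3 go.py 485,-185.5,297,89.5
```

```text
clock: 17.9
eef_pos: [419.2, 36.3, 296.3]
tool_rot: [-3.141, 0.001, 1.601]
force: [-0.1, 0.7, -6.6]
width: 10.8
clock: 18.9
eef_pos: [428.4, -82.2, 296.2]
tool_rot: [-3.141, 0.0, 1.603]
force: [0.3, 0.6, -6.8]
width: 10.9
t 18.9 p [428.4 -82.2 296.2] rot [-1.7999e+02  1.0000e-02  9.1850e+01] F [ 0.3  0.6 -6.8] M [0.21 0.02 0.02] w 10.9 q [ 0.43  0.26 -0.38  1.98  0.12  0.93  0.02]
485,-185.5,297,89.5 -> [-105.1   53.2   -0.8] [-0.01  0.01  2.35]
```

```bash
python3 -m jog '-7 4 0 0 0 0.3 -1; -20 10 0 0 0 0.8 -1; -38 19 0 0 0 1.3 -1; -57 29 0 0 0 1.8 -1; -76 38 0 0 0 2.3 -1; -92 47 0 0 0 2.8 -1; -101 51 0 0 0 3 -1; -104.5 53 0 0 0 3 -1'; python3 -m jog '0 0 8 0 0 0 -1; 0 0 25 0 0 0 -1; 0 0 45 0 0 0 -1; 0 0 65 0 0 0 -1; 0 0 85 0 0 0 -1; 0 0 100 0 0 0 -1; 0 0 110 0 0 0 -1; 0 0 114 0 0 0 -1';python3 go.py 485,-185.5,297,88.8
```

```text
clock: 19.9
eef_pos: [485.0, -184.4, 296.1]
tool_rot: [-3.141, -0.0, 1.551]
force: [-0.1, -0.7, -7.4]
width: 10.9
clock: 20.9
eef_pos: [484.9, -183.7, 181.9]
tool_rot: [-3.141, -0.0, 1.552]
force: [0.2, -0.6, -7.0]
width: 10.9
t 20.9 p [ 484.9 -183.7  181.9] rot [-1.7997e+02 -1.0000e-02  8.8920e+01] F [ 0.2 -0.6 -7. ] M [-0.01  0.02 -0.04] w 10.9 q [ 0.5   0.52 -0.29  1.93  0.21  0.72  0.07]
485,-185.5,297,88.8 -> [-1.700e+00  1.000e-01 -1.151e+02] [-0.03 -0.01  0.12]
```

```bash
python3 -m jog '0 0 2 0 0 0 -1; 0 0 4 0 0 0 -1; 0 0 5 0 0 0 -1'; python3 -m jog '0 0 0.7 0 0 0 -1; 0 0 0.7 0 0 0 -1'; python3 go.py
```

```text
clock: 21.28
eef_pos: [485.1, -184.0, 177.5]
tool_rot: [3.141, 0.0, 1.552]
force: [-0.7, 0.2, -6.9]
width: 11.0
clock: 21.52
eef_pos: [485.0, -184.0, 176.7]
tool_rot: [3.141, 0.0, 1.552]
force: [-0.2, 0.0, -6.4]
width: 10.8
t 21.52 p [ 485.  -184.   176.7] rot [179.99   0.    88.91] F [-0.2  0.  -6.4] M [-0.04 -0.04 -0.04] w 10.8 q [ 0.5   0.53 -0.28  1.93  0.22  0.71  0.07]
```

```bash
python3 -m jog '0 0 1 0 0 0 -1; 0 0 1 0 0 0 -1'; python3 -m jog '0 0 0.5 0 0 0 -1; 0 0 0.5 0 0 0 -1'
```

```text
clock: 21.78
eef_pos: [485.4, -184.0, 176.5]
tool_rot: [3.14, 0.001, 1.552]
force: [-2.0, 1.6, 4.0]
width: 10.9
clock: 22.02
eef_pos: [485.6, -184.0, 176.5]
tool_rot: [3.14, 0.001, 1.552]
force: [-2.4, 1.1, 9.3]
width: 10.6
```

```bash
python3 -m jog '0 0 -0.5 0 0 0 -0.6; 0 0 -0.5 0 0 0 -0.55; 0 0 -0.5 0 0 0 -0.55; 0 0 -4 0 0 0 -0.55; 0 0 -8.5 0 0 0 -0.55; 0 0 -8.5 0 0 0 -0.55'; python3 go.py; python3 -m jog '0 0 0 0 0 0 -0.7; 0 0 0 0 0 0 -0.8; 0 0 0 0 0 0 -1; 0 0 0 0 0 0 -1; 0 0 0 0 0 0 -1; 0 0 0 0 0 0 -1';python3 go.py;python3 -m jog '0 0 -2 0 0 0 -1; 0 0 -5 0 0 0 -1; 0 0 -10 0 0 0 -1; 0 0 -10 0 0 0 -1'; python3 go.py;python3 - <<'E'
from holes import *
a=grab('scene','8')['image']
cv2.imwrite('pics/z8.png',cv2.resize(a[150:280,130:260],(600,600),interpolation=2)[:,:,::-1])
E
```

```text
clock: 22.78
eef_pos: [485.3, -184.0, 184.1]
tool_rot: [3.141, 0.0, 1.552]
force: [-1.1, 1.7, -0.3]
width: 19.5
t 22.77 p [ 485.3 -184.   184.1] rot [1.7994e+02 2.0000e-02 8.8900e+01] F [-1.1  1.7 -0.3] M [0.02 0.   0.01] w 19.5 q [ 0.51  0.52 -0.29  1.93  0.21  0.72  0.08]
clock: 23.52
eef_pos: [485.0, -184.0, 183.8]
tool_rot: [3.141, 0.0, 1.552]
force: [-0.6, 0.9, 4.3]
width: 10.5
t 23.52 p [ 485.  -184.   183.8] rot [1.7998e+02 1.0000e-02 8.8910e+01] F [-0.6  0.9  4.3] M [ 0.06  0.19 -0.05] w 10.5 q [ 0.51  0.52 -0.29  1.93  0.21  0.72  0.08]
clock: 24.02
eef_pos: [485.2, -184.0, 193.8]
tool_rot: [3.141, 0.0, 1.552]
force: [-0.0, -0.3, -6.8]
width: 10.6
t 24.02 p [ 485.2 -184.   193.8] rot [1.7996e+02 1.0000e-02 8.8900e+01] F [-0.  -0.3 -6.8] M [ 0.   -0.03  0.02] w 10.6 q [ 0.51  0.5  -0.29  1.92  0.21  0.75  0.08]
```

View pics/z8.png

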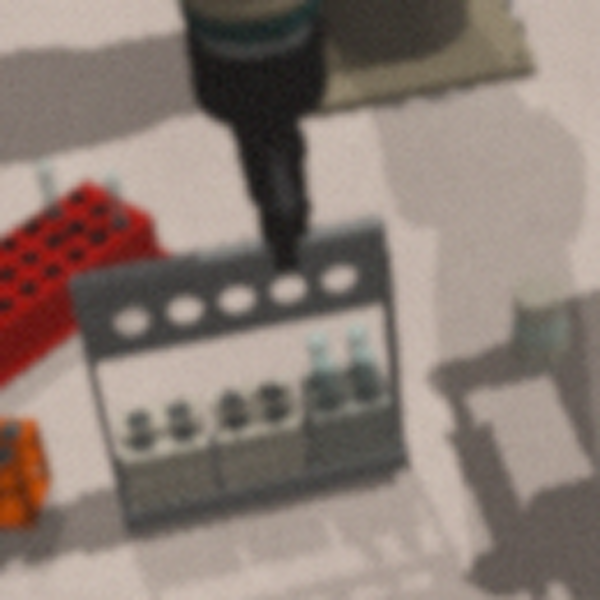

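Regripped at 183.8 mm standing height, upright and balanced, with the block and racks seated. Now I'll lift it and carry it over.

```bash
python3 -m jog '0 0 -6 0 0 0 -1; 0 0 -20 0 0 0 -1; 0 0 -36 0 0 0 -1; 0 0 -54 0 0 0 -1; 0 0 -72 0 0 0 -1; 0 0 -90 0 0 0 -1; 0 0 -102 0 0 0 -1; 0 0 -106 0 0 0 -1'; python3 -m jog '6 -4 0 0 0 0 -1; 18 -13 0 0 0 -0.5 -1; 33 -24 0 0 0 -1 -1; 50 -36 0 0 0 -1.5 -1; 68 -48 0 0 0 -2 -1; 86 -57 0 0 0 -2.5 -1; 100 -62 0 0 0 -3 -1; 107 -64 0 0 0 -3 -1'; python3 go.py 414,198,298,91.9
```

```text
clock: 25.08
eef_pos: [485.3, -184.0, 300.7]
tool_rot: [3.14, 0.001, 1.552]
force: [-0.9, 0.0, -7.7]
width: 10.6
clock: 26.08
eef_pos: [423.0, -74.5, 299.8]
tool_rot: [3.141, -0.0, 1.605]
force: [0.4, -0.4, -6.4]
width: 10.6
t 26.07 p [423.  -74.5 299.8] rot [ 1.7996e+02 -1.0000e-02  9.1980e+01] F [ 0.4 -0.4 -6.4] M [-0.21 -0.02  0.02] w 10.6 q [ 0.42  0.24 -0.39  1.99  0.11  0.93  0.01]
414,198,298,91.9 -> [272.7   0.4   1.8] [ 0.04 -0.01  0.08]
```

```bash
python3 -m jog '7 0 0 0 0 0 -1; 22 -0.5 0 0 0 0 -1; 40 -1 0 0 0 0 -1; 60 -1 0 0 0 0 -1; 80 -2 0 0 0 0 -1; 100 -2 0 0 0 0 -1; 114 -2 0 0 0 0 -1; 120 -2 0 0 0 0 -1'; python3 -m jog '8 0 0 0 0 0 -1; 24 0.5 0 0 0 0 -1; 46 1 0 0 0 0 -1; 70 1.5 0 0 0 0 -1; 94 2 0 0 0 0 -1; 118 2.5 0 0 0 0 -1; 142 3 0 0 0 0 -1; 152 3 0 0 0 0 -1'; python3 -m jog '0 0 3 0 0 0 -1;0 0 8 0 0 0 -1;0 0 13 0 0 0 -1;0 0 14 0 0 0 -1;0 0 14 0 0 0 -1'; python3 go.py 425,198,284,91.9;python3 - <<'E'
from holes import *
d=grab('scene','9')
s=ctrl.read_state()['eef_pos']
holes('9',262,330,132,170,np.array([s[0]+.2,s[1],260]))
M=cv2.resize(d['image'][125:180,262:345],(800,530),interpolation=2)
cv2.imwrite('pics/z9.png',M[:,:,::-1])
E
```

```text
clock: 27.08
eef_pos: [417.1, 45.2, 299.6]
tool_rot: [3.141, -0.0, 1.605]
force: [0.0, -0.2, -7.1]
width: 10.6
clock: 28.08
eef_pos: [415.0, 197.7, 299.7]
tool_rot: [3.141, -0.001, 1.605]
force: [-0.1, -0.9, -5.7]
width: 10.5
clock: 28.7
eef_pos: [415.0, 195.9, 285.5]
tool_rot: [-3.141, 0.0, 1.604]
force: [0.5, 0.2, -6.1]
width: 10.3
t 28.7 p [415.  195.9 285.5] rot [-1.7999e+02  1.0000e-02  9.1880e+01] F [ 0.5  0.2 -6.1] M [ 0.02 -0.02  0.  ] w 10.3 q [-0.11  0.32 -0.51  1.94  0.19  0.93 -0.69]
425,198,284,91.9 -> [ 1.8 10.1  1.5] [-0.01  0.01 -0.02]
393 (np.float64(315.7), np.float64(147.3)) [414.3 226.1 264.8]
411 (np.float64(306.5), np.float64(149.2)) [415.4 194.3 264.9]
403 (np.float64(297.0), np.float64(151.2)) [416.4 162.5 264.8]
434 (np.float64(287.5), np.float64(153.2)) [417.5 130.8 264.9]
460 (np.float64(277.7), np.float64(155.3)) [418.5  98.6 264.8]
```

View pics/z9.png

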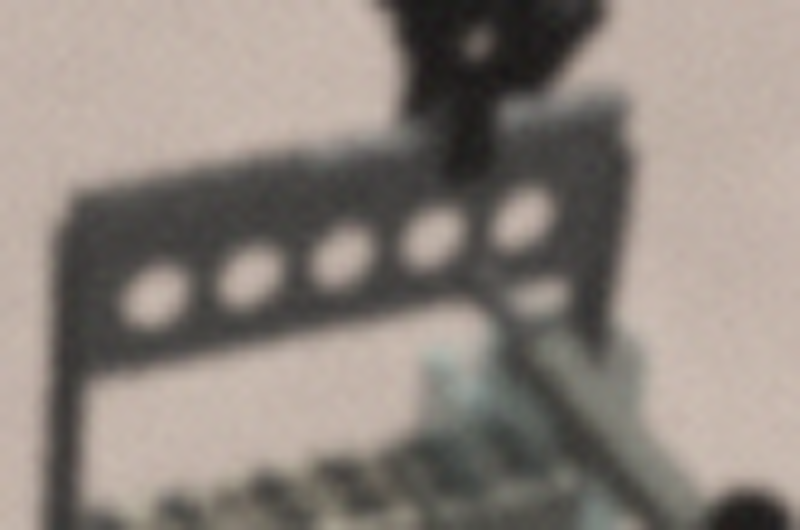

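```bash
python3 - <<'E'
from holes import *
n=np.array([np.cos(np.radians(1.9)),np.sin(np.radians(1.9)),0])
d=load('scene','4')
M=cv2.resize(d['image'][140:175,295:340],None,fx=16,fy=16,interpolation=2)
c=np.array([461.3,198.6,260]);y=np.array([-n[1],n[0],0]);z=np.array([0,0,1.])
for off,r,col in((-21,7.5,(255,0,0)),(-15,7.5,(255,255,0)),(-15,5,(0,255,255)),(15,5,(0,255,0)),(15,13,(0,255,0))):
    pts=[c+n*off+r*(np.cos(t)*y+np.sin(t)*z) for t in np.linspace(0,6.28,40)]
    q=proj(d,np.array(pts)); q=((q+.5-[295,140])*16).astype(int); cv2.polylines(M,[q],True,col,1)
cv2.imwrite('pics/z10.png',M[:,:,::-1]); print(M.shape)
E
```

```text
(560, 720, 3)
```

View pics/z10.png

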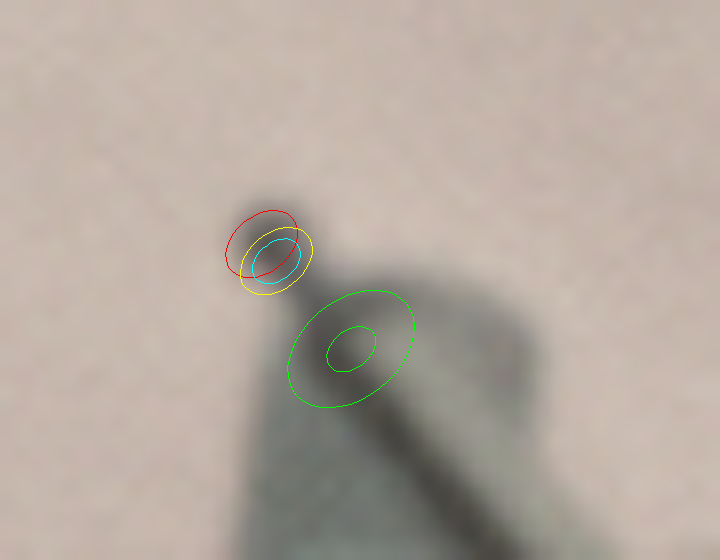

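```bash
python3 -m jog '1 4 1 0 0 0 -1; 2 10 2 0 0 0 -1; 2.5 16 2 0 0 0 -1; 2.5 17 2 0 0 0 -1; 2.5 17 2 0 0 0 -1'; python3 go.py;python3 - <<'E'
from holes import *
d=grab('scene','11'); grab('top','11')
s=ctrl.read_state()['eef_pos']
holes('11',262,330,132,180,np.array([s[0]+.2,s[1],260]))
M=cv2.resize(d['image'][135:175,285:335],None,fx=15,fy=15,interpolation=2)
cv2.imwrite('pics/z11.png',M[:,:,::-1])
E
```

```text
clock: 29.38
eef_pos: [431.8, 199.2, 283.5]
tool_rot: [-3.141, 0.0, 1.604]
force: [-0.1, -0.4, -7.5]
width: 10.3
t 29.38 p [431.8 199.2 283.5] rot [-1.7997e+02  1.0000e-02  9.1900e+01] F [-0.1 -0.4 -7.5] M [-0.02  0.02 -0.06] w 10.3 q [-0.11  0.35 -0.51  1.91  0.21  0.94 -0.68]
411 (np.float64(319.0), np.float64(150.5)) [430.8 229.5 262.8]
309 (np.float64(309.5), np.float64(152.1)) [431.9 196.7 264.3]
416 (np.float64(300.3), np.float64(154.5)) [432.9 166.  262.9]
412 (np.float64(290.7), np.float64(156.6)) [434.  134.5 262.8]
439 (np.float64(280.9), np.float64(158.7)) [435.  102.3 263. ]
450 (np.float64(328.5), np.float64(166.0)) [429.4 273.  192.9]
```

View pics/z11.png

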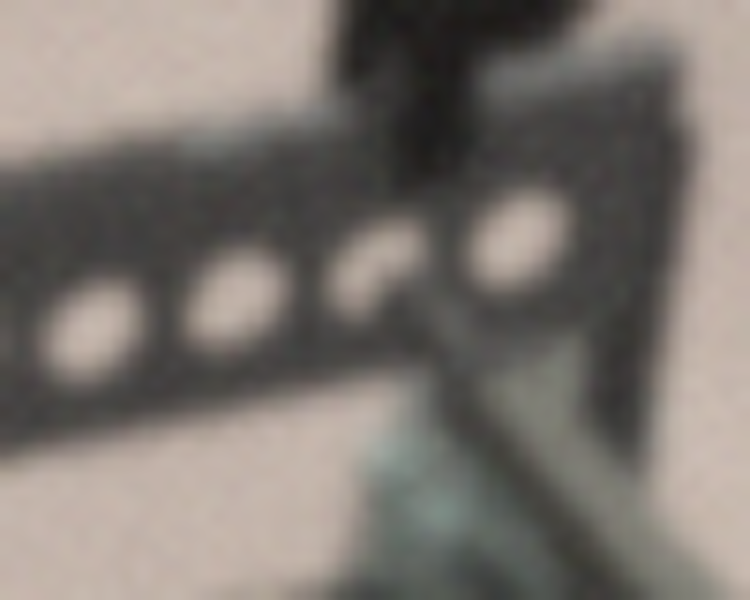

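View pics/top_11.png

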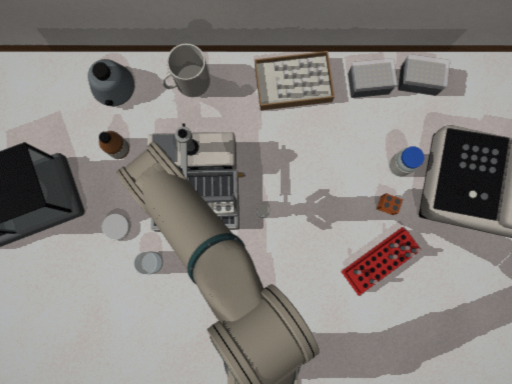

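```bash
python3 - <<'E'
from holes import *
n=np.array([np.cos(np.radians(1.9)),np.sin(np.radians(1.9)),0])
d=load('scene','11')
M=cv2.resize(d['image'][140:170,295:330],None,fx=20,fy=20,interpolation=2)
h=np.array([431.9,197.75,262.85]);y=np.array([-n[1],n[0],0]);z=np.array([0,0,1.])
for off,r,col in((2,11,(0,0,255)),(8,7.5,(255,0,0)),(14,7.5,(255,255,0)),(14,5,(0,255,255)),(44,5,(0,255,0)),(44,13,(0,255,0))):
    pts=[h+n*off+r*(np.cos(t)*y+np.sin(t)*z) for t in np.linspace(0,6.28,40)]
    q=proj(d,np.array(pts)); q=((q+.5-[295,140])*20).astype(int); cv2.polylines(M,[q],True,col,1)
cv2.imwrite('pics/z12.png',M[:,:,::-1]); print(M.shape)
E
```

```text
(600, 700, 3)
```

View pics/z12.png

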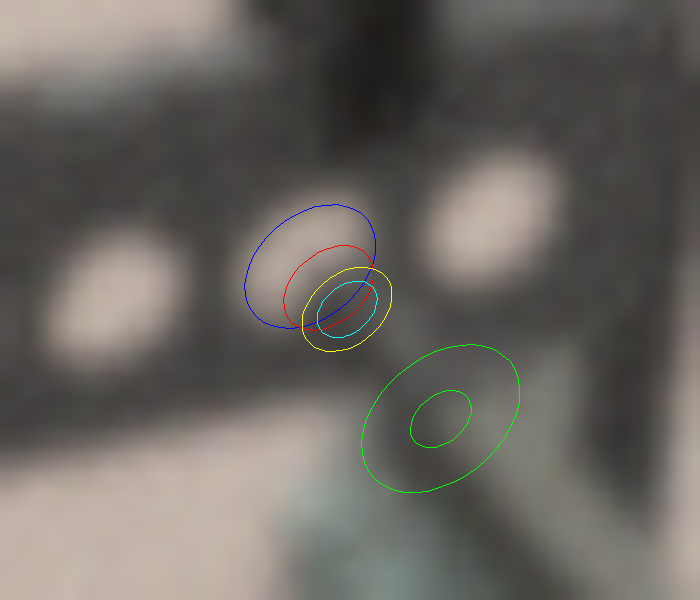

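The flange lines up with hole 4 in the picture to within about 1–2 mm. I'll insert slowly and watch the force.

```bash
python3 -m jog '0.7 2 0 0 0 0 -1; 0.7 5 0 0 0 0 -1; 0.7 7 0 0 0 0 -1'; python3 -m jog '0 3 0 0 0 0 -1; 0 5 0 0 0 0 -1'; python3 go.py
```

```text
clock: 29.85
eef_pos: [439.2, 200.2, 283.7]
tool_rot: [3.141, -0.0, 1.604]
force: [-0.7, 0.4, -6.6]
width: 10.3
clock: 30.1
eef_pos: [444.1, 200.3, 283.6]
tool_rot: [3.141, -0.0, 1.604]
force: [0.0, 0.1, -6.3]
width: 10.6
t 30.1 p [444.1 200.3 283.6] rot [179.99  -0.    91.89] F [ 0.   0.1 -6.3] M [-0.06 -0.01 -0.04] w 10.6 q [-0.11  0.36 -0.5   1.88  0.21  0.95 -0.68]
```

```bash
python3 -m jog '0 3 0 0 0 0 -1; 0.3 6 0 0 0 0 -1'; python3 -m jog '0 4 0 0 0 0 -1; 0.2 8 0 0 0 0 -1; 0.2 8.5 0 0 0 0 -1'; python3 go.py; python3 - <<'E'
from holes import *
d=grab('scene','13')
s=ctrl.read_state()['eef_pos']
holes('13',262,340,132,180,np.array([s[0]+.2,s[1],260]))
M=cv2.resize(d['image'][130:190,275:350],None,fx=10,fy=10,interpolation=2)
cv2.imwrite('pics/z13.png',M[:,:,::-1])
E
```

```text
clock: 30.35
eef_pos: [450.1, 200.7, 283.6]
tool_rot: [3.142, 0.0, 1.604]
force: [-0.4, 0.1, -6.3]
width: 10.8
clock: 30.72
eef_pos: [458.8, 201.3, 283.6]
tool_rot: [3.141, -0.0, 1.604]
force: [0.2, 0.4, -6.9]
width: 10.7
t 30.73 p [458.8 201.3 283.6] rot [ 1.7998e+02 -1.0000e-02  9.1890e+01] F [ 0.2  0.4 -6.9] M [ 0.01  0.04 -0.04] w 10.7 q [-0.11  0.39 -0.5   1.85  0.22  0.96 -0.67]
357 (np.float64(323.9), np.float64(155.0)) [457.6 232.3 263.1]
415 (np.float64(304.7), np.float64(159.3)) [459.8 168.2 263.1]
420 (np.float64(294.9), np.float64(161.5)) [460.8 136.3 262.9]
451 (np.float64(285.1), np.float64(163.7)) [461.9 104.9 262.7]
```

View pics/z13.png

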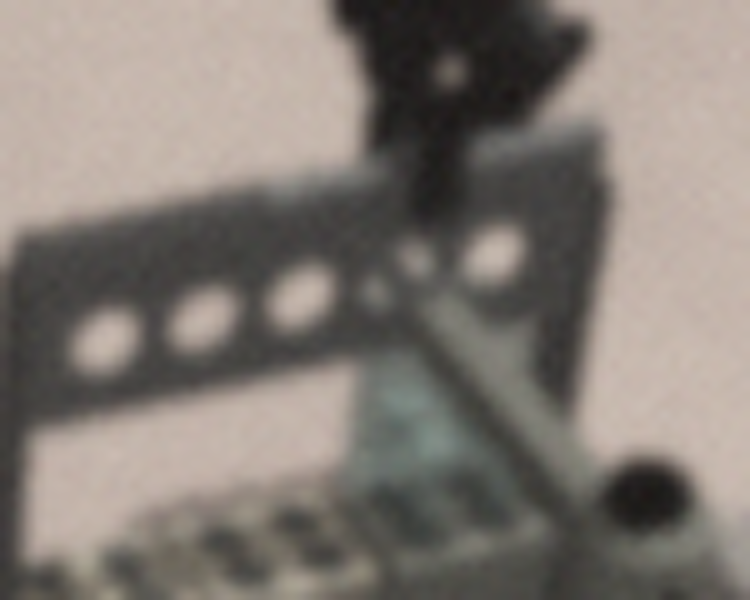

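The peg is through hole 4, with light visible on both sides of it in the hole. I'll lower onto the peg.

```bash
python3 -m jog '0 0 1 0 0 0 -1; 0 0 3 0 0 0 -1; 0 0 3 0 0 0 -1'; python3 -m jog '0 0 1 0 0 0 -1; 0 0 1 0 0 0 -1';python3 -m jog '0 0 1 0 0 0 -1; 0 0 1 0 0 0 -1'; python3 go.py
```

```text
clock: 31.15
eef_pos: [458.1, 201.2, 280.4]
tool_rot: [-3.141, 0.0, 1.604]
force: [0.2, 0.3, -6.9]
width: 10.3
clock: 31.4
eef_pos: [458.3, 201.2, 279.6]
tool_rot: [-3.142, 0.0, 1.604]
force: [-0.7, -0.1, -7.0]
width: 10.4
clock: 31.65
eef_pos: [458.4, 201.4, 278.8]
tool_rot: [3.141, -0.0, 1.604]
force: [0.7, 0.1, -5.5]
width: 10.3
t 31.65 p [458.4 201.4 278.8] rot [ 1.7998e+02 -1.0000e-02  9.1900e+01] F [ 0.7  0.1 -5.5] M [0.05 0.   0.02] w 10.3 q [-0.11  0.39 -0.5   1.85  0.22  0.95 -0.67]
```

```bash
python3 -m jog '0 0 0.7 0 0 0 -1; 0 0 0.7 0 0 0 -1';python3 -m jog '0 0 0.7 0 0 0 -1; 0 0 0.7 0 0 0 -1';python3 -m jog '0 0 0.5 0 0 0 -1; 0 0 0.5 0 0 0 -1'; python3 go.py
```

```text
clock: 31.9
eef_pos: [458.4, 201.4, 278.5]
tool_rot: [3.141, -0.0, 1.604]
force: [-0.8, -1.0, 0.7]
width: 10.3
clock: 32.15
eef_pos: [458.5, 201.5, 278.3]
tool_rot: [3.14, -0.0, 1.604]
force: [-3.2, -1.8, 6.4]
width: 10.2
clock: 32.4
eef_pos: [458.5, 201.5, 278.2]
tool_rot: [3.14, -0.0, 1.604]
force: [-3.5, -1.4, 8.7]
width: 10.3
t 32.4 p [458.5 201.5 278.2] rot [179.91  -0.    91.9 ] F [-3.5 -1.4  8.7] M [-0.51  0.87 -0.02] w 10.3 q [-0.11  0.39 -0.5   1.86  0.23  0.95 -0.68]
```

```bash
python3 -m jog '0 0 -0.6 0 0 0 -1; 0 0 -1.1 0 0 0 -1; 0 0 -1.1 0 0 0 -1'; python3 go.py
```

```text
clock: 32.78
eef_pos: [458.5, 201.4, 278.3]
tool_rot: [3.141, -0.0, 1.604]
force: [-2.7, -2.0, 6.6]
width: 10.8
t 32.77 p [458.5 201.4 278.3] rot [ 1.7996e+02 -1.0000e-02  9.1910e+01] F [-2.7 -2.   6.6] M [-0.3   0.55 -0.02] w 10.8 q [-0.11  0.39 -0.5   1.85  0.22  0.95 -0.68]
```

```bash
python3 -m jog '0 0 -0.4 0 0 0 -1; 0 0 -0.7 0 0 0 -1'; python3 go.py
```

```text
clock: 33.02
eef_pos: [458.5, 201.4, 278.5]
tool_rot: [3.141, -0.0, 1.604]
force: [-1.0, 0.3, 0.4]
width: 10.6
t 33.02 p [458.5 201.4 278.5] rot [ 1.7998e+02 -2.0000e-02  9.1910e+01] F [-1.   0.3  0.4] M [-0.08  0.31  0.02] w 10.6 q [-0.11  0.39 -0.5   1.85  0.22  0.95 -0.67]
```

Now it is unloaded. I'll open slightly and then check.

```bash
python3 -m jog '0 0 0 0 0 0 -0.72; 0 0 0 0 0 0 -0.68; 0 0 0 0 0 0 -0.64; 0 0 0 0 0 0 -0.62; 0 0 0 0 0 0 -0.6; 0 0 0 0 0 0 -0.6'; python3 go.py; python3 - <<'E'
from holes import *
d=grab('scene','14')
holes('14',262,340,132,180,np.array([458.7,201,260]))
M=cv2.resize(d['image'][130:190,275:350],None,fx=10,fy=10,interpolation=2)
cv2.imwrite('pics/z14.png',M[:,:,::-1])
E
```

```text
clock: 33.78
eef_pos: [458.3, 201.3, 278.5]
tool_rot: [3.141, -0.0, 1.604]
force: [-0.0, -0.1, 0.2]
width: 17.2
t 33.77 p [458.3 201.3 278.5] rot [179.99  -0.    91.9 ] F [-0.  -0.1  0.2] M [ 0.01 -0.01 -0.03] w 17.2 q [-0.11  0.39 -0.5   1.85  0.22  0.95 -0.67]
311 (np.float64(323.9), np.float64(156.0)) [457.6 232.9 259.3]
430 (np.float64(304.4), np.float64(160.6)) [459.8 167.8 258.4]
411 (np.float64(294.8), np.float64(162.5)) [460.8 136.3 259.1]
428 (np.float64(284.9), np.float64(164.6)) [461.9 104.3 259.5]
```

View pics/z14.png

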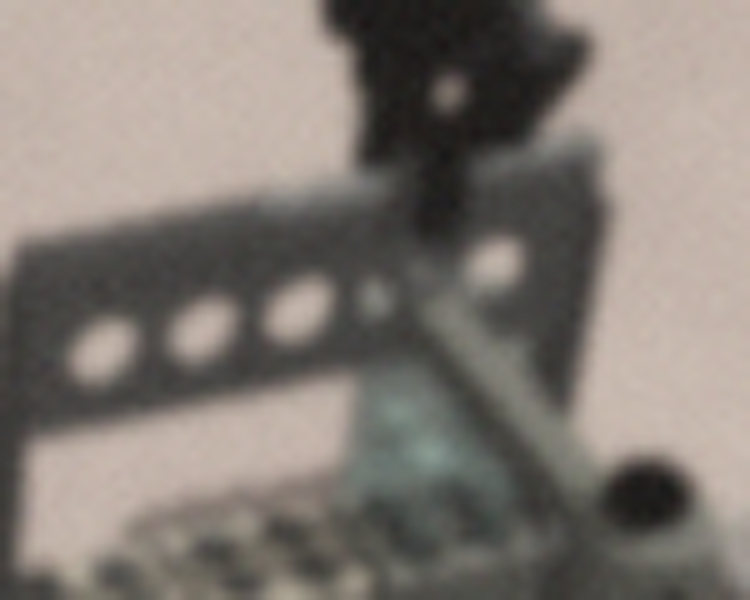

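It hangs level (hole heights agree within 1 mm) with the gripper open around the handle. I'll retract straight up.

```bash
python3 -m jog '0 0 -6 0 0 0 -0.6; 0 0 -14 0 0 0 -0.6; 0 0 -24 0 0 0 -0.5; 0 0 -40 0 0 0 -0.4; 0 0 -65 0 0 0 -0.4; 0 0 -100 0 0 0 -0.4; 0 0 -130 0 0 0 -0.4; 0 0 -130 0 0 0 -0.4'; python3 go.py 430,-100,408,92
```

```text
clock: 34.83
eef_pos: [459.3, 202.2, 411.4]
tool_rot: [3.136, -0.002, 1.604]
force: [0.0, -0.1, -0.0]
width: 25.8
t 34.83 p [459.3 202.2 411.4] rot [ 1.797e+02 -1.200e-01  9.190e+01] F [ 0.  -0.1 -0. ] M [-0.03 -0.01 -0.01] w 25.8 q [-0.08  0.27 -0.52  1.63  0.14  1.27 -0.59]
430,-100,408,92 -> [-301.   -39.4    2.5] [ 0.3  -0.12 -0.1 ]
```

```bash
python3 -m jog '-30 0 0 0 0 0 0; -70 0 0 0 0 0 0; -110 0 0 0 0 0 0; -150 0 0 0 0 0 0; -190 0 0 0 0 0 0; -230 0 0 0 0 0 0; -270 0 0 0 0 0 0; -300 0 0 0 0 0 0'; python3 - <<'E'
from holes import *
d=grab('scene','15');t=grab('top','15')
holes('15',262,340,132,180,np.array([458.7,201,260]))
M=np.hstack([cv2.resize(d['image'][120:260,240:380],(400,400),interpolation=2),cv2.resize(t['image'][120:240,120:240],(400,400),interpolation=2)])
cv2.imwrite('pics/z15.png',M[:,:,::-1])
for n,dd in(('scene',d),('top',t)):
    P=cloud(dd).reshape(-1,3)
    h=P[(abs(P[:,0]-459)<14)&(P[:,1]>50)&(P[:,1]<290)&(P[:,2]>285)&(P[:,2]<320)]
    print(n,h.min(0),h.max(0),'z slope deg',np.degrees(np.polyfit(h[:,1],h[:,2],1)[0]),'x/y',np.degrees(np.polyfit(h[:,1],h[:,0],1)[0]),'xmed',np.median(h[:,0]))
# before/after bystander diff
t0=load('top','4')['image'].astype(int); df=abs(t0-t['image'].astype(int)).sum(2)>90
cv2.imwrite('pics/diff15.png',np.hstack([t['image'][:,:,::-1],cv2.cvtColor((df*255).astype(np.uint8),cv2.COLOR_GRAY2BGR)])[:, :, :][::1,::1] if False else cv2.resize(np.hstack([t['image'][:,:,::-1],cv2.cvtColor((df*255).astype(np.uint8),cv2.COLOR_GRAY2BGR)]),(800,300)))
E
```

```text
clock: 35.83
eef_pos: [467.6, -100.5, 407.9]
tool_rot: [-3.14, 0.0, 1.602]
force: [0.7, -0.0, 1.0]
width: 42.8
387 (np.float64(304.4), np.float64(160.6)) [459.8 167.8 258.4]
368 (np.float64(294.8), np.float64(162.5)) [460.8 136.3 259.1]
387 (np.float64(284.9), np.float64(164.6)) [461.9 104.3 259.5]
scene [448.2  75.1 285.3] [472.  265.5 302.9] z slope deg -0.46426020107976135 x/y -1.9897264040689842 xmed 461.140170073231
top [449.3  76.6 285. ] [466.6 264.3 303. ] z slope deg -0.7844510486818141 x/y -1.9277628322846623 xmed 458.0815935088982
```

View pics/z15.png

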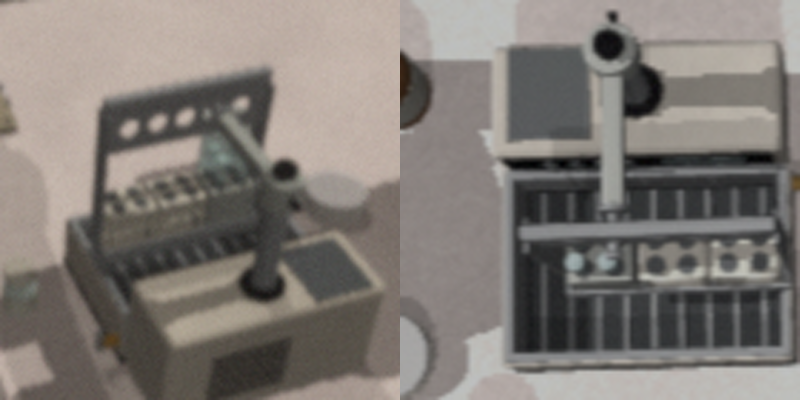

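View pics/diff15.png

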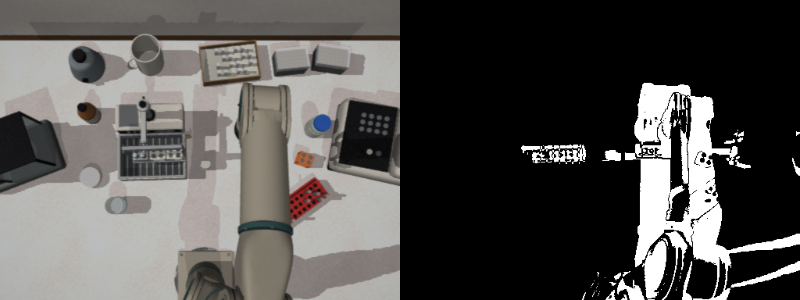

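It hangs level with its contents seated. Before handing in I'll check the jar, the arm angle and that the carrier is still.

```bash
python3 -m jog '0 0 0 0 0 0 0; 0 0 0 0 0 0 0; 0 0 0 0 0 0 0; 0 0 0 0 0 0 0'; python3 - <<'E'
from holes import *
from fit import line
d=grab('scene','16');t=grab('top','16')
holes('16',262,340,132,180,np.array([458.7,201,260]))
for n,dd in(('scene',d),('top',t)):
    P=cloud(dd).reshape(-1,3);P=P[~np.isnan(P[:,0])]
    def box(x0,x1,y0,y1,z0,z1):
        m=(P[:,0]>x0)&(P[:,0]<x1)&(P[:,1]>y0)&(P[:,1]<y1)&(P[:,2]>z0)&(P[:,2]<z1); return P[m]
    print(n,'jar',np.median(box(400,460,-30,30,58,75),0),'bar',line(box(480,580,180,225,255,280)[:,:2])[1])
    h=box(445,473,60,280,296,320); print('handle slope',np.degrees(np.polyfit(h[:,1],h[:,2],1)[0]))
M=np.hstack([d['image'][:,100:500],t['image'][:,100:500]]);cv2.imwrite('pics/z16.png',M[:,:,::-1])
E
```

```text
clock: 36.42
eef_pos: [468.3, -98.0, 408.6]
tool_rot: [3.141, -0.0, 1.605]
force: [0.6, 0.0, 0.1]
width: 42.2
391 (np.float64(304.4), np.float64(160.6)) [459.8 168.  258.5]
372 (np.float64(294.8), np.float64(162.5)) [460.8 136.3 259.2]
388 (np.float64(284.9), np.float64(164.6)) [461.9 104.3 259.3]
scene jar [431.2  -3.5  67. ] bar 1.5269907
handle slope -0.4333993638775022
top jar [430.   -4.4  63.2] bar 1.4322985
handle slope -0.2793616420116569
```

View pics/z16.png

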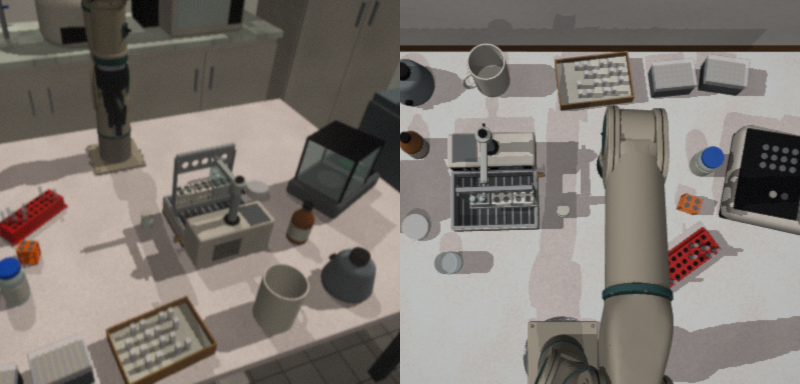

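```bash
python3 -c "
from cell import ctrl
print(ctrl.finish_job(), ctrl.read_state()['clock'])"
```

```text
the job is handed in; nothing more can be done
the job is handed in; nothing more can be done
```

I swung the lift arm round to its stop, then hung the carrier on the peg by hole 4, the hole 32 mm from centre on the tube-block side. I handed the job in at about 36.5 s of the 69 s allowed.

**Arm at its stop:** under a 16 N push the bar no longer moved. The bar's line read 1.8–2.0° after the swing and 1.4–1.5° at the end, against a bath yaw of about 1.9°. That is within measuring noise, or a drift of at most 0.5°.

**Carrier:** the last pictures, taken 0.6 s apart, show it still. It is level within about 0.5°, with the block and racks in their bays.

**Bystanders:** the jar is within 2 mm of where it was, and nothing else in view had moved. The gripper touches nothing.

**What disagreed or went wrong:**
- **Hole height:** the images put the holes about 160 mm above the carrier's underside, not the stated 150 mm. I went by the images. My first grip would have left the fingertips level with the collar, so I set the carrier back on its spot and took it about 7 mm higher. The insertion then ran without contact.
- **Wrong move:** I mistyped one sign, which sent the empty gripper towards +y at about 385 mm height. It touched nothing.

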